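# Put the finished eyelet dies away under the dish lid

## Task

First slide the vice jaw well back by its pull knob (15 mm or more), with the finished die left standing in the vice. Then take the lid off the shallow dish lug edge first - tip it about 10 degrees with its far edge still resting on the dish before the whole lid comes free, and never carry it higher than about 10 cm above the counter - and lay it aside; stand the die from the vice and every loose die from the counter upright in the dish, and only then set the lid back on, centred and fully down all round. At the end slide the empty vice's jaw back to about where it stood. Leave the wax tin and the loupe where they are.

Things in the scene. Friction and masses are not known exactly. Their poses are not given: they have to be found in the camera images.
- vice_jaw (a joint): opening of the vice's sliding front jaw in m: starts near 0.024 (just touching the die), at most 0.060; grows as the jaw slides away from the fixed rear jaw, towards the robot, along the vice's -x axis. The packing strip lies in the way below about 0.015. Slides with about 4 N friction, no spring, stays where left; no screw needs turning.
- knob_mid (a point): pull knob on top of the sliding jaw: upright steel pin, 14 mm in diameter, rising 30 mm from the jaw top, which is 119 mm above the counter. The point is on its axis, 18 mm above the jaw top. Its x axis points to the fixed jaw (the jaw opens along -x); moves with the jaw. The vice is turned up to 7 degrees.
- die_vice_c (a point): the die in the vice, like the others (24 mm across, 18 mm high; point 9 mm above its foot, z up its axis). It stands on a packing strip against the fixed jaw, its foot 113 mm above the counter, 12 mm proud of both jaws (68 mm long); with the front jaw slid back it lifts straight up, gripped along the jaws (vice's y axis).
- dish_rim (a point): centre of the rim plane of the open round aluminium dish: 138 mm outer and 132 mm inner diameter, 28 mm high, floor 4 mm thick (so 24 mm deep inside), 0.5 kg, loose on the counter; the point is 28 mm above its underside, z is up.
- lid_mid (a point): centre of the underside of the lid's top plate: at the dish rim's centre and height when the lid is seated. Lid: round, 158 mm in diameter, top plate 3 mm thick, skirt reaching 8 mm down round the outside of the dish with 3 to 6 mm play all round; 0.12 kg. z is up; its -x axis points to the lug. Lying on a flat surface this point is 8 mm above it.
- lid_lug (a point): centre of the upright black lug on the lid's edge by which to hold the lid: 10 mm thick along the lid's y axis (grip here), 18 mm long along its x axis, 28 mm tall, standing on the lid's top plate; 64 mm from the lid's centre along its -x axis and 17 mm above lid_mid. Faces the robot, turned up to 25 degrees.
- lid_far (a point): point on the lid's edge opposite the lug, level with lid_mid and 75 mm from it along the lid's +x axis.
- wax (a point): bystander, loose: round gold wax tin 62 mm across, 25 mm high; point at its centre.
- loupe_c (a point): bystander, loose: black eye loupe 34 mm across, 27 mm high; point at its centre.
- die0_c (a point): die on the counter, may be absent (None): steel eyelet die: a squat round button 24 mm across and 18 mm high, flat foot down, shallow cup in its top; 60 g, holds by friction between the pads in any yaw. The point is its centre, 9 mm above its foot; z is up along its axis.
- die1_c (a point): die on the counter, may be absent (None): steel eyelet die: a squat round button 24 mm across and 18 mm high, flat foot down, shallow cup in its top; 60 g, holds by friction between the pads in any yaw. The point is its centre, 9 mm above its foot; z is up along its axis.
- die2_c (a point): die on the counter, may be absent (None): steel eyelet die: a squat round button 24 mm across and 18 mm high, flat foot down, shallow cup in its top; 60 g, holds by friction between the pads in any yaw. The point is its centre, 9 mm above its foot; z is up along its axis.
- die3_c (a point): die on the counter, may be absent (None): steel eyelet die: a squat round button 24 mm across and 18 mm high, flat foot down, shallow cup in its top; 60 g, holds by friction between the pads in any yaw. The point is its centre, 9 mm above its foot; z is up along its axis.
Mind the look-alikes: they are no part of the job. Leave any red look-alike of the part that bears lid_mid alone.

How it is judged:
On the way, in this order (a step that is already met when the one before it is completed fails the run):
1. the vice jaw is slid well back with the die still standing in the vice (value of joint vice_jaw above 0.038 m and distance of die_vice_c from where it was at the start of the episode below 0.02 m), for 0.1 s.
2. the lid is tipped up at its lug edge while its far edge still rests on the dish (angle between lid_mid's own z axis and vertical above 0.12 rad and z of lid_lug in the frame of dish_rim above 0.025 m and z of lid_far in the frame of dish_rim below 0.006 m and horizontal distance between lid_mid and dish_rim below 0.02 m), for 0.1 s.
3. with the lid off, every die stands in the dish (horizontal distance between each of die0_c, die1_c, die2_c, die3_c, die_vice_c and dish_rim below 0.056 m and z of each of die0_c, die1_c, die2_c, die3_c, die_vice_c in the frame of dish_rim below -0.01 m and angle between each of die0_c, die1_c, die2_c, die3_c, die_vice_c's own z axis and vertical below 0.25 rad and horizontal distance between lid_mid and dish_rim above 0.1 m), for 0.2 s.
At the end, for the whole second after the job is handed in: Every die present stands upright (within 0.25 rad) on the dish floor, within 56 mm of its centre; the lid is seated on the rim: centre within 7 mm of the dish's, height within 3 mm, parallel within 0.03 rad; the dish is level on the counter; the vice jaw is back at an opening of 15 to 30 mm (horizontal distance between each of die0_c, die1_c, die2_c, die3_c, die_vice_c and dish_rim below 0.056 m and z of each of die0_c, die1_c, die2_c, die3_c, die_vice_c in the frame of dish_rim below -0.01 m and angle between each of die0_c, die1_c, die2_c, die3_c, die_vice_c's own z axis and vertical below 0.25 rad and horizontal distance between lid_mid and dish_rim below 0.007 m and z of lid_mid in the frame of dish_rim between -0.003 and 0.003 m and angle between the z axis of lid_mid and the z axis of dish_rim, either way round below 0.03 rad and angle between dish_rim's own z axis and vertical below 0.05 rad and value of joint vice_jaw between 0.015 and 0.03 m); the robot touches nothing.
It fails at once if the lid is lifted higher than 13 cm above the counter (height (world z) of lid_mid above 0.13 m).
It fails at once if the wax tin is moved more than 3 cm (distance of wax from where it was at the start of the episode above 0.03 m).
It fails at once if the loupe is moved more than 3 cm (distance of loupe_c from where it was at the start of the episode above 0.03 m).
Of die0, die1, die2, die3 only 2 to 3 are there at a start; the rules pass over those that are not, and their reading is None.
At some moment in a run one of die0, die1, die2, die3 may be knocked a few centimetres aside while the robot is not near it.
It also fails if it takes over 200 s, if anything falls off the work surface, if the arm or the gripper's body presses on something with over 40 N, if the wrist force passes 120 N, or if a joint passes its speed limit or range.

## Robot

A 7-joint arm with a two-finger parallel gripper is mounted at the origin on a cart in front of the work surface, level with it; the furniture and walls round the work are solid. World frame = base frame: x ahead of the robot, y to its left, z up, the work surface at z = 0. Lengths are in m, angles in rad, forces in N, time in s.
With the tool pointing down it reaches from about 0.425 to 0.975 m from the base axis. Payload 16.7 kg.
Tool frame: the origin (TCP) lies midway between the tips of the shut fingers; the grasp point (between the pads) lies 19 mm behind it; z points along the fingers, y is the direction in which the jaws open and shut (so a half turn about z gives the same grasp; the last joint's range is limited). The gripper opens to 85 mm and grips with 20 to 120 N. Pads are 22 mm wide; open, the fingers measure 114 mm over their backs; the gripper's body (76 mm by 85 mm) begins 54 mm behind the grasp point. The pads swing forward as they close: fully open they stand 13 mm farther back than shut.
Start: joints at [-1.482, 0.426, 0.074, 1.606, -0.034, 1.111, -0.067], TCP at [0.16, 0.656, 0.231] pointing down, gripper open.
Joint ranges: [-2.85, 2.85], [-0.5, 2.14], [-1.23, 1.37], [0.21, 2.46], [-1.02, 4.16], [0.16, 2.05], [-2.73, 2.73]. Speed limits (rad/s): [1.89, 1.89, 2.39, 2.39, 3.01, 3.01, 3.01].

## Interface

Orientations are given as a 3x3 rotation matrix whose columns are the frame's x, y, z axes.
In Python, from cell import get_obs, read_camera, camera_model, job_done gives the robot as it stands.
- The arm moves only by the tool move_arm, never from a script. Its argument "plan" is a list that holds one entry, the list of rows, each a list of 7 numbers: the opening, from 0 (shut) to 1 (fully open), then the shift along the tool's x, y, z in mm, then the turn, a rotation vector about the tool's x, y, z in degrees. A call has 1 to 20 rows; each row is the pose to reach, as a shift and turn from the pose commanded when the call began, along the tool's axes at that moment; what a row does not reach only later rows make up. A row lasts 1/12 s, in which the tool goes at most 41.7 mm and 7.16 degrees, less where a joint would pass 70% of its speed; a pose out of reach is approached as far as the arm can. A call with a gripper value outside its range is refused whole. The fingers move at their own pace and stop on an object; the grip force is fixed at half the most. Time passes only in rows, so rows that repeat a pose let the fingers close. It gives the time, the measured TCP pose, the force and the opening at its end, in the units of the state.
- get_obs(): the state, without advancing time (a new reading comes with each control period).
- read_camera(name): name is "side" or "top" or "wrist"; returns the picture (384x512x3 uint8, blue, green, red); there is no depth.
- camera_model(name): a dict with "camera_matrix" (3x3 intrinsics, pixels), "k1" (the pictures are not rectified: a ray, as slopes to the right and down, at radius r is drawn at 1 + k1 r^2 times it, then the intrinsics apply), "extrinsics" (4x4, takes a point from world to camera coordinates). Camera axes: x right, y down, z forward; pixel columns grow to the right and rows downward; lengths in m; the calibration is good to about 2 mm. A picture is of the moment at which its call begins: read the wrist's pose just before it. camera_model takes no time and is no camera call; for the wrist camera it gives the pose at the moment of the call.
- job_done(): hands the job in, once; it reports no verdict.
The state is a dict: "t": time; "joint_positions": joint angles; "joint_vel": joint speeds; "joint_efforts": joint torques, N m; "tcp_pos": TCP position; "eef_rot": TCP orientation; "contact_force": force on the tool from outside, world axes, zero at the start; "ft_torque": the same for the moment, N m; "finger_gap": opening from 0.0 (shut) to 1.0 (fully open).
Only numpy, scipy, OpenCV 4.12 (cv2) and the standard library are available. Lean on these libraries where they do the work, as an engineer would, in place of code of your own. Each camera call takes 0.05 s, during which the arm holds its last target.

## Working session

There is one attempt and no reset: what is moved stays moved. The work goes in short steps, Python scripts to look and compute and a tool call to move; the robot and the scene stay as the last step left them, time stands still between calls to the robot, and variables do not carry over. Pictures are saved under pics/ and viewed, and the job is handed in when it is done.

Besides the shell and the picture viewer there is one more tool, called as name(argument=value, ...), one argument or row to a line, values as JSON. move_arm: Moves the arm, as the interface text tells. Its arguments: {"type":"object","properties":{"plan":{"type":"array"}},"required":["plan"]}

```bash
ls; mkdir -p pics; python3 - <<'E'
from cell import *
import cv2
o=get_obs()
for k in o: print(k,o[k])
for n in ("side","top","wrist"):
    m=camera_model(n); print(n,m)
    cv2.imwrite(f"pics/{n}0.png",read_camera(n))
E
```

```text
pics
t 0.0
joint_positions [-1.48147917  0.42672433  0.0738512   1.60661986 -0.03409974  1.11080046
 -0.06713813]
joint_vel [ 2.62746034e-04 -6.70428839e-04  4.75907490e-05  1.40559766e-03
 -1.06387875e-03 -1.56151604e-03  8.42499643e-05]
joint_efforts [ 1.06458206e-04 -9.49782729e+01  3.75965819e+00 -4.63516474e+01
  1.91734324e-02  1.00880614e-02  6.82626614e-05]
tcp_pos [0.15960472 0.65543234 0.23061005]
eef_rot [[-9.71601826e-01  2.36621737e-01 -2.12170074e-04]
 [ 2.36621812e-01  9.71600994e-01 -1.27506729e-03]
 [-9.55639823e-05 -1.28906178e-03 -9.99999165e-01]]
contact_force [ 0.03852063 -0.64070695 -0.37737522]
ft_torque [-0.01128844  0.01254193 -0.03208351]
finger_gap 0.999525599454773
side {'camera_matrix': array([[386.71927479,   0.        , 261.30810547],
       [  0.        , 386.71927479, 188.37982263],
       [  0.        ,   0.        ,   1.        ]]), 'k1': -0.07822867743584028, 'extrinsics': array([[ 0.99237633, -0.122145  , -0.01642606, -0.60366372],
       [-0.08916305, -0.61953222, -0.77989088,  0.06544437],
       [ 0.0850833 ,  0.77540985, -0.62569993,  1.062616
[... 395 characters left out ...]
 0.56590393],
       [ 0.05606832,  0.00516123, -0.99841359,  1.23470154],
       [ 0.        ,  0.        ,  0.        ,  1.        ]])}
wrist {'camera_matrix': array([[331.43107008,   0.        , 250.65859592],
       [  0.        , 331.43107008, 193.9106553 ],
       [  0.        ,   0.        ,   1.        ]]), 'k1': 0.013668589766844305, 'extrinsics': array([[ 2.37506604e-01,  9.71385678e-01, -6.91281657e-04,
        -6.74365707e-01],
       [ 9.21596509e-01, -2.25107982e-01,  3.16206056e-01,
        -3.96283524e-02],
       [ 3.07002421e-01, -7.57381095e-02, -9.48690283e-01,
         3.81188324e-01],
       [ 0.00000000e+00,  0.00000000e+00,  0.00000000e+00,
         1.00000000e+00]])}
```

View pics/top0.png

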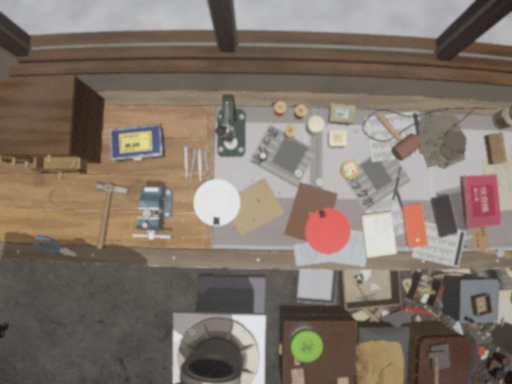

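View pics/side0.png

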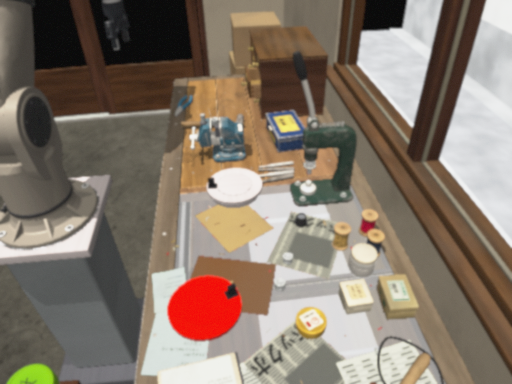

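View pics/wrist0.png

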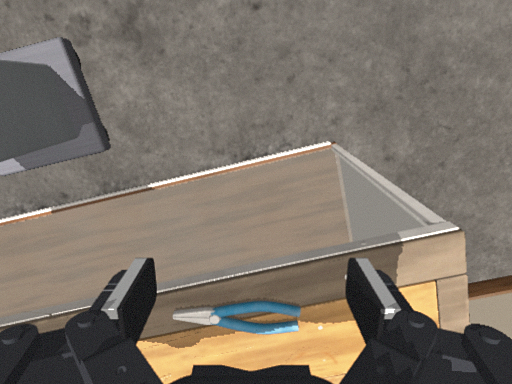

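The top view shows the white lid at about (217,202) with its lug towards the robot, and the red look-alike at (328,231), which I leave alone. The vice is at (152,207), the wax tin at about (349,169), and there are small things on the grey mat. I'll enlarge these next.

```bash
cat > h.py <<'E'
from cell import *
import cv2, numpy as np
np.set_printoptions(precision=4,suppress=True)
def ray(m,u,v):
    K=m["camera_matrix"]; D=np.array([m["k1"],0,0,0.])
    p=cv2.undistortPoints(np.array([[[u,v]]],float),K,D)[0,0]
    T=m["extrinsics"];R=T[:3,:3];t=T[:3,3]
    return -R.T@t, R.T@np.array([p[0],p[1],1.])
def onz(m,u,v,z):
    c,d=ray(m,u,v); return c+d*(z-c[2])/d[2]
def proj(m,P):
    T=m["extrinsics"];D=np.array([m["k1"],0,0,0.])
    q=cv2.projectPoints(np.array([P],float),cv2.Rodrigues(T[:3,:3])[0],T[:3,3],m["camera_matrix"],D)[0]
    return q.reshape(-1,2)[0]
def tri(m1,a,m2,b):
    c1,d1=ray(m1,*a);c2,d2=ray(m2,*b)
    s=np.linalg.lstsq(np.stack([d1,-d2],1),c2-c1,rcond=None)[0]
    p,q=c1+s[0]*d1,c2+s[1]*d2
    return (p+q)/2,np.linalg.norm(p-q)
def crop(im,x0,y0,x1,y1,k,name):
    cv2.imwrite(f"pics/{name}.png",cv2.resize(im[y0:y1,x0:x1],None,fx=k,fy=k,interpolation=cv2.INTER_CUBIC))
E
python3 - <<'E'
from h import *
t=cv2.imread("pics/top0.png");s=cv2.imread("pics/side0.png")
crop(t,120,85,280,205+45,5,"t_a")
crop(t,240,90,400,210,5,"t_b")
crop(s,180,90,340,210,5,"s_a")
crop(s,260,190,420,310,5,"s_b")
E
python3 - <<'E'
from h import *
t=cv2.imread("pics/top0.png")
crop(t,125,165,245,255,6,"t_a")
E
```

```text
(no output)
```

View pics/t_a.png

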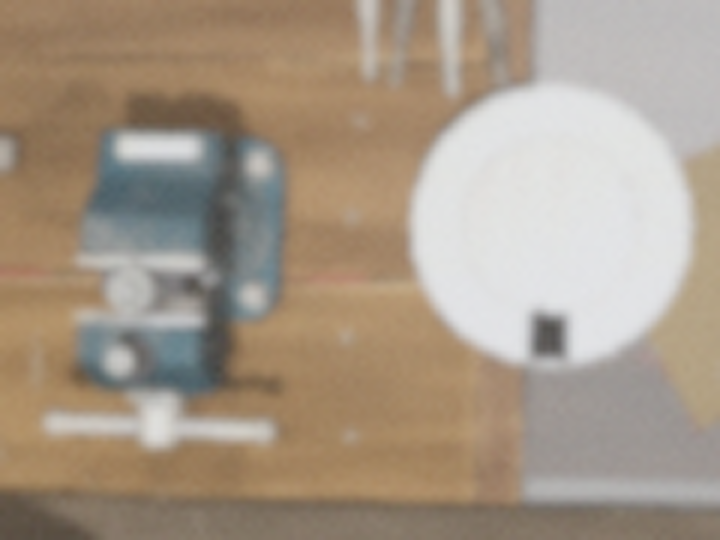

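View pics/t_b.png

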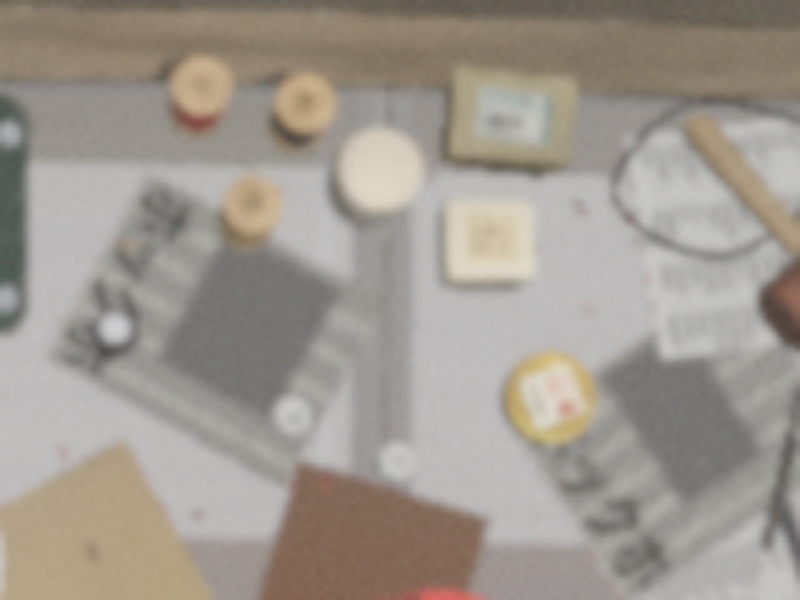

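View pics/s_a.png

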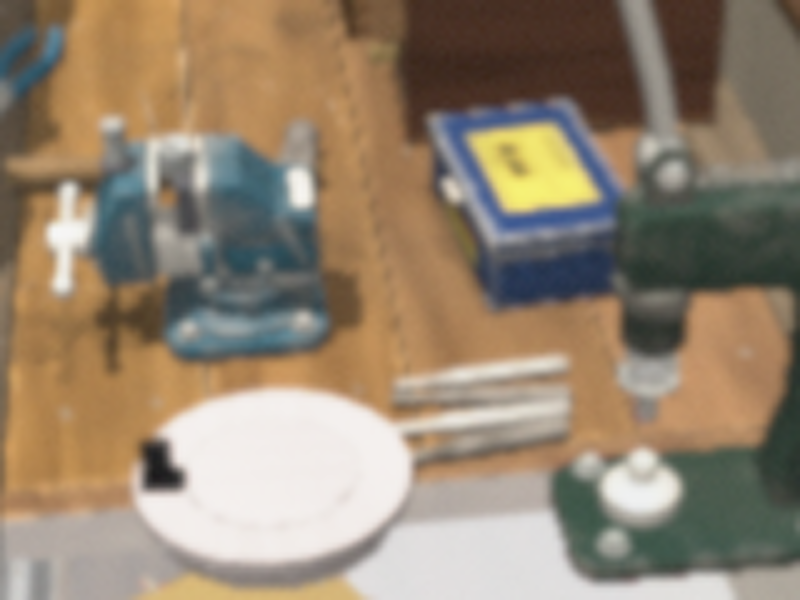

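View pics/s_b.png

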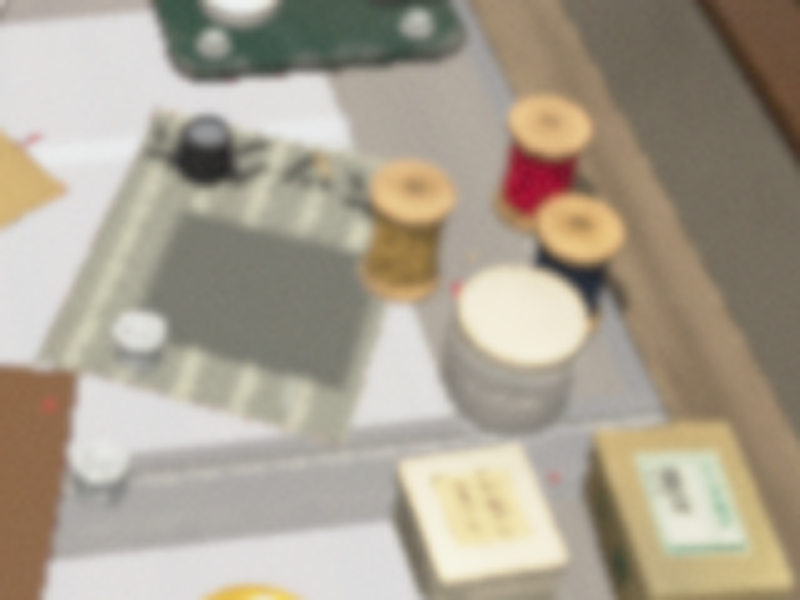

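```bash
python3 - <<'E'
from h import *
T=camera_model("top");S=camera_model("side")
t=cv2.imread("pics/top0.png");s=cv2.imread("pics/side0.png")
print("dieA",onz(T,298.4,172.8,.018),onz(S,260+139/5,190+330/5,.018))
print("dieB",onz(T,319.6,182,.018),onz(S,260+100/5,190+462/5,.018))
print("wax",onz(T,240+550/5,90+398/5,.025))
print("loupe",onz(T,240+115/5,90+328/5,.027))
# lid
for im,M,n,box in((t,T,"t",(185,170,250,235)),(s,S,"s",(200,160,270,212))):
    x0,y0,x1,y1=box
    c=im[y0:y1,x0:x1].astype(int)
    m=((c.min(2)>(170 if n=='t' else 170))).astype(np.uint8)
    cs,_=cv2.findContours(m,0,1); k=max(cs,key=cv2.contourArea)
    k=cv2.convexHull(k)
    e=cv2.fitEllipse(k); print(n,e[0][0]+x0,e[0][1]+y0,e[1],onz(M,e[0][0]+x0,e[0][1]+y0,.031))
print("lug base top/mid t",onz(T,125+549/6,165+340/6,.045),onz(T,125+549/6,165+335/6,.059))
print("lug tri",tri(T,(125+549/6,165+335/6),S,(180+158/5,90+458/5)))
print("knob top",tri(T,(125+121/6,165+357/6),S,(180+112/5,90+125/5)),onz(T,125+121/6,165+357/6,.149))
print("vdie top",onz(T,125+130/6,165+289/6,.131),onz(S,180+181/5,90+143/5,.131))
# jaw line direction in top
for a,b in (((77,262),(210,260)),((78,323),(205,320))):
    p=onz(T,125+a[0]/6,165+a[1]/6,.119);q=onz(T,125+b[0]/6,165+b[1]/6,.119);d=p-q;print("jaw",p,q,np.degrees(np.arctan2(-d[0],d[1])))
crop(s,120,250,320,384,4,"s_c");crop(t,340,90,512,260,4,"t_c")
E
```

```text
dieA [ 0.6389 -0.2642  0.018 ] [ 0.6385 -0.2639  0.018 ]
dieB [ 0.6088 -0.3371  0.018 ] [ 0.6084 -0.3366  0.018 ]
wax [ 0.6528 -0.4403  0.025 ]
loupe [ 0.6942 -0.1422  0.027 ]
t 222.1234588623047 194.60993576049805 (49.57847595214844, 69.18865966796875) [ 0.5589 -0.0071  0.031 ]
s 237.20868301391602 183.6272029876709 (34.998653411865234, 64.0009536743164) [0.5412 0.0105 0.031 ]
lug base top/mid t [0.4681 0.0083 0.045 ] [0.4711 0.0069 0.059 ]
lug tri (array([0.4705, 0.008 , 0.0481]), np.float64(0.0007103472228307551))
knob top (array([0.4563, 0.2173, 0.1471]), np.float64(0.0010312011687146282)) [0.4569 0.2168 0.149 ]
vdie top [0.4916 0.2185 0.131 ] [0.4967 0.2176 0.131 ]
jaw [0.5051 0.251  0.119 ] [0.5077 0.1798 0.119 ] 2.100319427056739
jaw [0.4731 0.2494 0.119 ] [0.4763 0.1815 0.119 ] 2.6960157856200393
```

View pics/s_c.png

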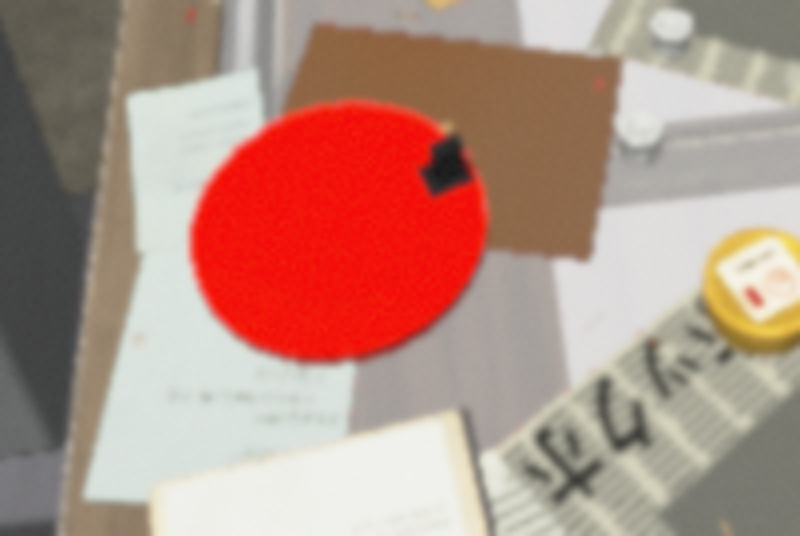

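View pics/t_c.png

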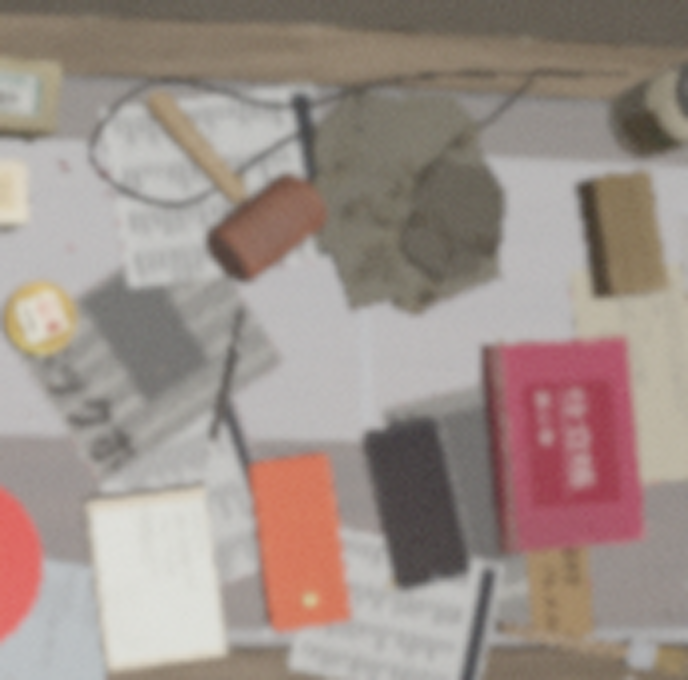

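Top view candidates:
- **Lid:** the white disc at (217,202) is the one meant. It is about 158 mm across, sits on a dish, and its lug faces the robot. The red disc at (328,231) is the look-alike.
- **Loose dies:** only (298,173) and (320,182) fit in both views. They agree within 1 mm at the 18 mm height, so two are present.
- **Loupe:** the black object at (263,155). **Wax tin:** (350,170).

Next I'll refine the lid position and work out the move to above the vice.

```bash
cat >> h.py <<'E'
from scipy.spatial.transform import Rotation as Ro
def Rt(yaw):
    c,s=np.cos(np.radians(yaw)),np.sin(np.radians(yaw))
    return np.array([[-c,-s,0],[-s,c,0],[0,0,-1.]])
def go(pos,R,base=None):
    o=get_obs(); p,R0=(np.array(o["tcp_pos"]),np.array(o["eef_rot"])) if base is None else base
    d=R0.T@(np.array(pos)-p)*1000; r=np.degrees(Ro.from_matrix(R0.T@R).as_rotvec())
    print("row",np.round(d,1),np.round(r,2),"rows>=",int(np.ceil(max(np.linalg.norm(d)/41.7,np.linalg.norm(r)/7.16)))); return d,r
E
python3 - <<'E'
from h import *
T=camera_model("top");S=camera_model("side")
print("lid",onz(T,125+551/6,165+225/6,.031),onz(S,180+272/5,90+478/5,.031))
for a,b in (((410,225),(692,225)),((551,82),(551,368))):
    print(np.linalg.norm(onz(T,125+a[0]/6,165+a[1]/6,.031)-onz(T,125+b[0]/6,165+b[1]/6,.031)))
m=camera_model("wrist");c,_=ray(m,250,194);print("cam",c)
go([.45,.217,.24],Rt(2.4))
E
```

```text
lid [0.532  0.0101 0.031 ] [0.5326 0.0026 0.031 ]
0.1584346861354506
0.1602865680943657
cam [0.0797 0.675  0.3738]
row [-385.9 -357.4   -8.8] [ -0.06  -0.   -16.09] rows>= 13
```

move_arm(
  plan=[
    [[1, -386, -357, -9, 0, 0, -16], [1, -386, -357, -9, 0, 0, -16], [1, -386, -357, -9, 0, 0, -16], [1, -386, -357, -9, 0, 0, -16], [1, -386, -357, -9, 0, 0, -16], [1, -386, -357, -9, 0, 0, -16], [1, -386, -357, -9, 0, 0, -16], [1, -386, -357, -9, 0, 0, -16], [1, -386, -357, -9, 0, 0, -16], [1, -386, -357, -9, 0, 0, -16], [1, -386, -357, -9, 0, 0, -16], [1, -386, -357, -9, 0, 0, -16], [1, -386, -357, -9, 0, 0, -16], [1, -386, -357, -9, 0, 0, -16], [1, -386, -357, -9, 0, 0, -16], [1, -386, -357, -9, 0, 0, -16], [1, -386, -357, -9, 0, 0, -16], [1, -386, -357, -9, 0, 0, -16], [1, -386, -357, -9, 0, 0, -16], [1, -386, -357, -9, 0, 0, -16]],
  ],
)

```text
t: 1.82
tcp_pos: [0.4499, 0.2182, 0.2403]
eef_rot: [[-0.999, -0.042, -0.0], [-0.042, 0.999, -0.0], [0.0, -0.0, -1.0]]
contact_force: [0.2, 1.0, -0.2]
finger_gap: 1.003
```

```bash
python3 - <<'E'
from h import *
o=get_obs();print(o["t"],o["tcp_pos"],o["joint_vel"].max())
np.save("m1.npy",camera_model("wrist")["extrinsics"])
cv2.imwrite("pics/w1.png",read_camera("wrist"))
E
```

```text
1.8167 [0.4499 0.2182 0.2403] 0.0039220999054450515
```

View pics/w1.png

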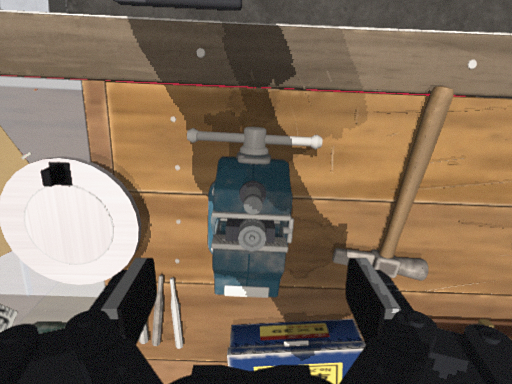

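```bash
python3 - <<'E'
from h import *
crop(cv2.imread("pics/w1.png"),200,150,300,250,6,"w1a")
crop(cv2.imread("pics/w1.png"),0,140,150,300,5,"w1b")
E
```

```text
(no output)
```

View pics/w1a.png

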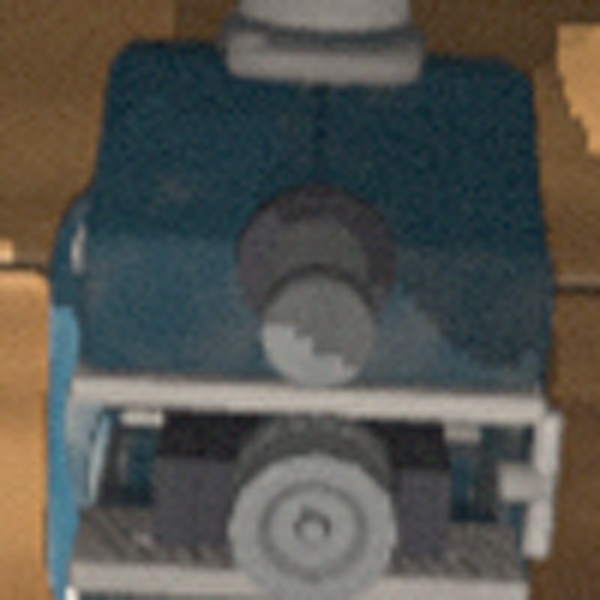

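View pics/w1b.png

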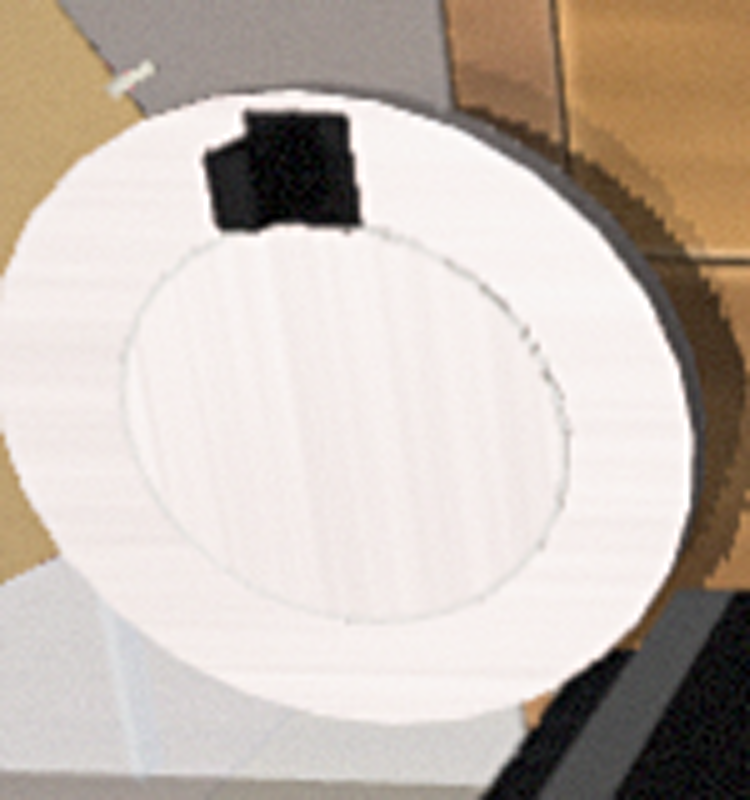

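```bash
python3 - <<'E'
from h import *
m=camera_model("wrist"); m["extrinsics"]=np.load("m1.npy")
print("knob",onz(m,200+318/6,150+329/6,.149))
print("die",onz(m,200+313/6,150+527/6,.131))
p=onz(m,200+75/6,150+385/6,.119);q=onz(m,200+550/6,150+400/6,.119);d=q-p;print(p,q,np.degrees(np.arctan2(-d[0],d[1])))
p=onz(m,200+75/6,150+568/6,.119);q=onz(m,200+528/6,150+582/6,.119);d=q-p;print(p,q,np.degrees(np.arctan2(-d[0],d[1])))
# lid edge points on white top plate z=.031
pts=[(0,420),(55,180),(160,110),(330,95),(500,150),(640,290),(692,440),(640,590),(540,670),(390,722),(240,690),(110,590)]
P=np.array([onz(m,a/5,140+b/5,.031)[:2] for a,b in pts[1:]])
A=np.c_[2*P,np.ones(len(P))];s=np.linalg.lstsq(A,(P**2).sum(1),rcond=None)[0]
print("lid",s[:2],2*np.sqrt(s[2]+s[0]**2+s[1]**2))
# lug base corners near edge at plate
for a,b in ((219,231),(360,229)): print("lugbase",onz(m,a/5,140+b/5,.031))
for a,b in ((246,112),(348,115),(358,225),(255,222)): print("lugtop",onz(m,a/5,140+b/5,.059))
E
```

```text
knob [0.4544 0.2203 0.149 ]
die [0.4905 0.2213 0.131 ]
[0.4754 0.1867 0.119 ] [0.4749 0.2547 0.119 ] 0.363319441843253
[0.5044 0.1868 0.119 ] [0.504  0.2538 0.119 ] 0.34003881771119543
lid [0.5303 0.0123] 0.15580653103959366
lugbase [ 0.4853 -0.009   0.031 ]
lugbase [0.4836 0.0219 0.031 ]
lugtop [0.4508 0.018  0.059 ]
lugtop [0.4506 0.038  0.059 ]
lugtop [0.4735 0.037  0.059 ]
lugtop [0.4737 0.0163 0.059 ]
```

The wrist view shows the knob top at (253,205) and the vice die at (252,238). The cameras agree to about 3 mm, so I'll use the mean and descend on the knob.

```bash
python3 - <<'E'
from h import *
go([.4556,.2187,.125],Rt(1.5))
E
```

```text
row [ -5.6   0.4 115.3] [-0.   -0.01  0.86] rows>= 3
```

move_arm(
  plan=[
    [[0.5, -6, 0, 60, 0, 0, 1], [0.5, -6, 0, 60, 0, 0, 1], [0.5, -6, 0, 60, 0, 0, 1], [0.5, -6, 0, 90, 0, 0, 1], [0.5, -6, 0, 105, 0, 0, 1], [0.5, -6, 0, 115, 0, 0, 1], [0.5, -6, 0, 115, 0, 0, 1], [0.5, -6, 0, 115, 0, 0, 1], [0, -6, 0, 115, 0, 0, 1], [0, -6, 0, 115, 0, 0, 1], [0, -6, 0, 115, 0, 0, 1], [0, -6, 0, 115, 0, 0, 1], [0, -6, 0, 115, 0, 0, 1], [0, -6, 0, 115, 0, 0, 1], [0, -6, 0, 115, 0, 0, 1], [0, -6, 0, 115, 0, 0, 1]],
  ],
)

```text
t: 3.2
tcp_pos: [0.457, 0.2198, 0.1268]
eef_rot: [[-1.0, -0.024, 0.002], [-0.024, 1.0, 0.003], [-0.002, 0.003, -1.0]]
contact_force: [-1.2, 8.1, 6.7]
finger_gap: 0.14
```

move_arm(
  plan=[
    [[0, 3, 1, -1, 0, 0, 0], [0, 6, 1, -1, 0, 0, 0], [0, 9, 1, -1, 0, 0, 0], [0, 12, 1, -1, 0, 0, 0], [0, 15, 1, -1, 0, 0, 0], [0, 18, 1, -1, 0, 0, 0], [0, 21, 1, -1, 0, 0, 0], [0, 24, 1, -1, 0, 0, 0], [0, 27, 1, -1, 0, 0, 0], [0, 28, 1, -1, 0, 0, 0], [0, 28, 1, -1, 0, 0, 0], [0, 28, 1, -1, 0, 0, 0]],
  ],
)

```text
t: 4.2
tcp_pos: [0.4283, 0.2201, 0.1269]
eef_rot: [[-1.0, -0.024, 0.001], [-0.024, 1.0, 0.002], [-0.001, 0.002, -1.0]]
contact_force: [0.7, 10.9, -10.9]
finger_gap: 0.142
```

```bash
python3 - <<'E'
from h import *
cv2.imwrite("pics/s2.png",read_camera("side"));crop(cv2.imread("pics/s2.png"),180,90,340,210,5,"s2a")
cv2.imwrite("pics/w2.png",read_camera("wrist"))
E
```

```text
(no output)
```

View pics/s2a.png

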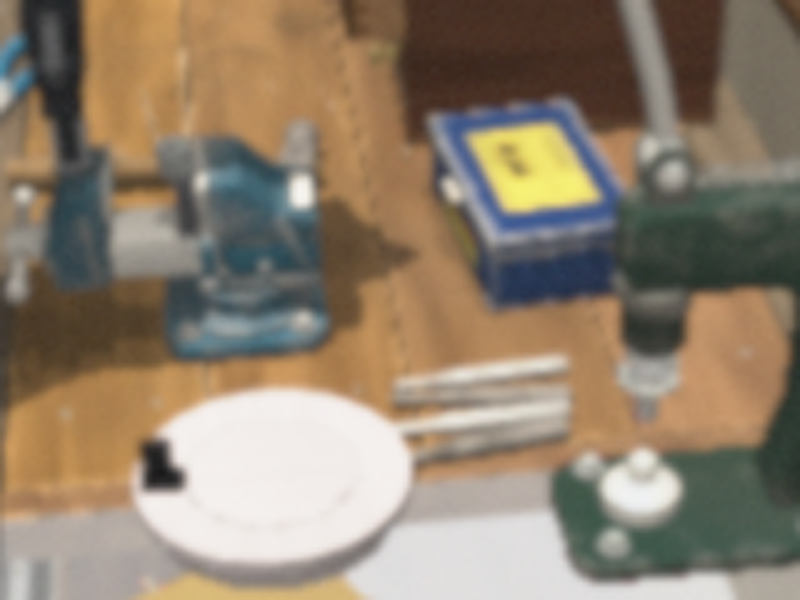

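View pics/w2.png

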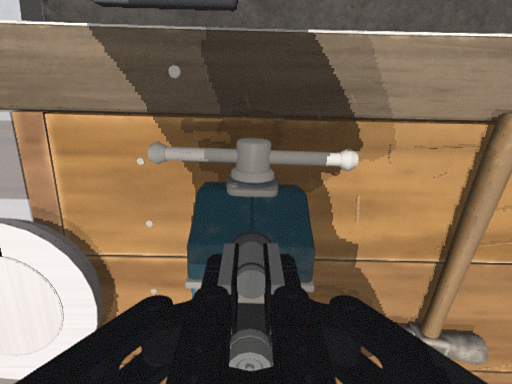

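The jaw slid about 28 mm, and the die still stands against the rear jaw at wrist (250,350). I'll release, rise and move over to the lid.

move_arm(
  plan=[
    [[0.5, 0, 0, 0, 0, 0, 0], [0.5, 0, 0, 0, 0, 0, 0], [0.5, 0, 0, 0, 0, 0, 0], [0.5, 0, 0, 0, 0, 0, 0], [0.5, 0, 0, -30, 0, 0, 0], [0.5, 0, 0, -60, 0, 0, 0], [0.5, 0, 0, -90, 0, 0, 0], [0.5, -40, -40, -90, 0, 0, 0], [0.5, -40, -80, -80, 0, 0, 0], [0.5, -40, -120, -70, 0, 0, 0], [0.5, -40, -160, -60, 0, 0, 0], [0.5, -40, -200, -50, 0, 0, 0], [0.5, -40, -210, -50, 0, 0, 0], [0.5, -40, -210, -50, 0, 0, 0], [0.5, -40, -210, -50, 0, 0, 0]],
  ],
)

```text
t: 5.55
tcp_pos: [0.4729, 0.008, 0.1764]
eef_rot: [[-1.0, -0.02, -0.0], [-0.02, 1.0, -0.0], [0.0, -0.0, -1.0]]
contact_force: [-0.8, 0.3, 0.4]
finger_gap: 0.502
```

```bash
python3 - <<'E'
from h import *
o=get_obs();print(o["t"],o["tcp_pos"])
np.save("m3.npy",camera_model("wrist")["extrinsics"])
w=read_camera("wrist");t=read_camera("top");s=read_camera("side")
cv2.imwrite("pics/w3.png",w);cv2.imwrite("pics/t3.png",t);cv2.imwrite("pics/s3.png",s)
crop(s,180,90,300,210,5,"s3a")
E
```

```text
5.55 [0.4729 0.008  0.1764]
```

View pics/w3.png

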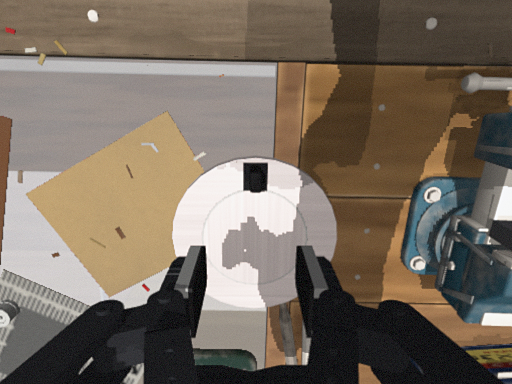

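View pics/s3a.png

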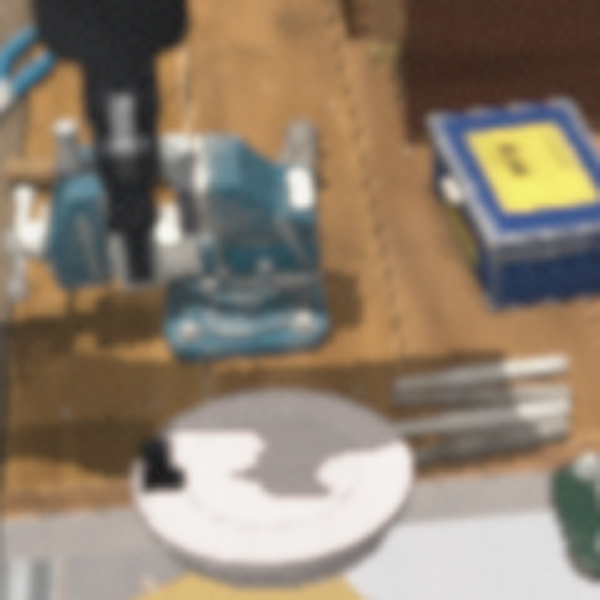

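```bash
python3 - <<'E'
from h import *
crop(cv2.imread("pics/w3.png"),165,145,345,315,4,"w3b")
crop(cv2.imread("pics/w3.png"),230,150,280,200,12,"w3c")
E
```

```text
(no output)
```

View pics/w3b.png

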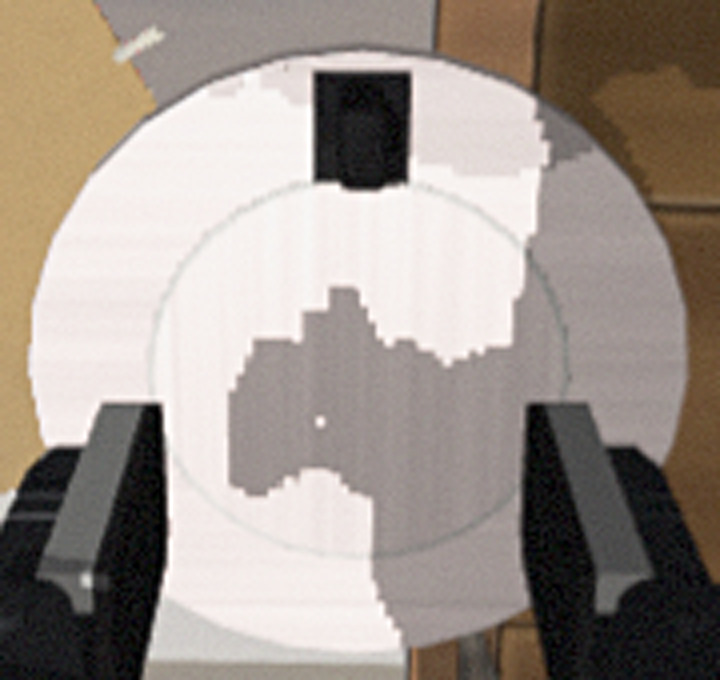

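View pics/w3c.png

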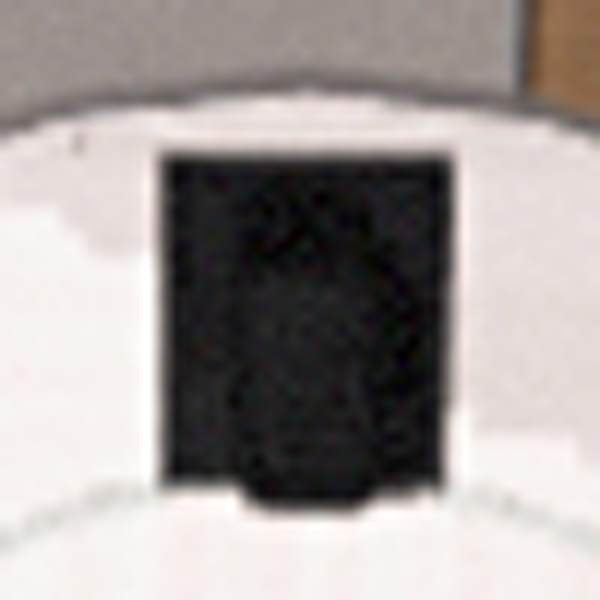

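```bash
python3 - <<'E'
from h import *
m=camera_model("wrist"); m["extrinsics"]=np.load("m3.npy")
pts=[(32,350),(95,170),(200,85),(360,50),(530,90),(640,190),(688,350),(660,480),(440,638),(560,590),(360,650),(250,638)]
P=np.array([onz(m,165+a/4,145+b/4,.031)[:2] for a,b in pts])
s=np.linalg.lstsq(np.c_[2*P,np.ones(len(P))],(P**2).sum(1),rcond=None)[0]
print("lid",s[:2],2*np.sqrt(s[2]+s[0]**2+s[1]**2), np.hypot(*(P-s[:2]).T))
for z in (.031,.034): 
  for a,b in ((160,155),(455,155),(160,488),(442,488)): print(z,onz(m,230+a/12,150+b/12,z))
print("blade end top",onz(m,230+312/12,150+508/12,.059),onz(m,230+245/12,150+508/12,.059),onz(m,230+380/12,150+508/12,.059))
T=camera_model("top")
E
```

```text
lid [0.5316 0.0134] 0.15813876844048455 [0.0784 0.0792 0.0795 0.0789 0.0793 0.079  0.0785 0.0797 0.078  0.0794
 0.0788 0.0802]
0.031 [0.4579 0.0014 0.031 ]
0.031 [0.4575 0.0233 0.031 ]
0.031 [0.4838 0.0017 0.031 ]
0.031 [0.4834 0.0232 0.031 ]
0.034 [0.4572 0.0014 0.034 ]
0.034 [0.4568 0.0231 0.034 ]
0.034 [0.4828 0.0018 0.034 ]
0.034 [0.4824 0.023  0.034 ]
blade end top [0.476  0.0127 0.059 ] [0.4761 0.008  0.059 ] [0.4759 0.0173 0.059 ]
```

```bash
python3 - <<'E'
from h import *
go([.467,.0127,.039],Rt(0.8))
E
```

```text
row [  6.2   2.6 137.5] [0.02 0.02 0.59] rows>= 4
```

move_arm(
  plan=[
    [[0.5, 6, 4.5, 40, 0, 0, 0.5], [0.5, 6, 4.5, 75, 0, 0, 0.5], [0.5, 6, 4.5, 105, 0, 0, 0.5], [0.5, 6, 4.5, 120, 0, 0, 0.5], [0.5, 6, 4.5, 130, 0, 0, 0.5], [0.5, 6, 4.5, 135, 0, 0, 0.5], [0.5, 6, 4.5, 137, 0, 0, 0.5], [0.5, 6, 4.5, 137, 0, 0, 0.5], [0, 6, 4.5, 137, 0, 0, 0.5], [0, 6, 4.5, 137, 0, 0, 0.5], [0, 6, 4.5, 137, 0, 0, 0.5], [0, 6, 4.5, 137, 0, 0, 0.5], [0, 6, 4.5, 137, 0, 0, 0.5], [0, 6, 4.5, 137, 0, 0, 0.5], [0, 6, 4.5, 137, 0, 0, 0.5], [0, 6, 4.5, 137, 0, 0, 0.5]],
  ],
)

```text
t: 7.03
tcp_pos: [0.4674, 0.0137, 0.0402]
eef_rot: [[-1.0, -0.014, 0.001], [-0.014, 1.0, 0.001], [-0.001, 0.001, -1.0]]
contact_force: [-3.2, 1.0, 12.3]
finger_gap: 0.098
```

```bash
python3 - <<'E'
from h import *
m=camera_model("wrist");np.save("m4.npy",m["extrinsics"])
cv2.imwrite("pics/w4.png",read_camera("wrist"))
# tilt about far rim point
o=get_obs();p=np.array(o["tcp_pos"]);R=np.array(o["eef_rot"])
F=np.array([p[0]+.064+.069,p[1],.028])
for th in (2,4,6,8,10,11):
    Q=Ro.from_rotvec([0,np.radians(th),0]).as_matrix()
    go(F+Q@(p-F),Q@R)
E
```

```text
row [-0.5 -0.  -4.6] [-0.03  2.    0.  ] rows>= 1
row [-1.2 -0.  -9.2] [-0.06  4.    0.  ] rows>= 1
row [ -2.   -0.  -13.8] [-0.08  6.    0.  ] rows>= 1
row [ -3.   -0.  -18.4] [-0.11  8.    0.01] rows>= 2
row [ -4.2  -0.  -22.9] [-0.14 10.    0.01] rows>= 2
row [ -4.8  -0.  -25.1] [-0.15 11.    0.01] rows>= 2
```

View pics/w4.png

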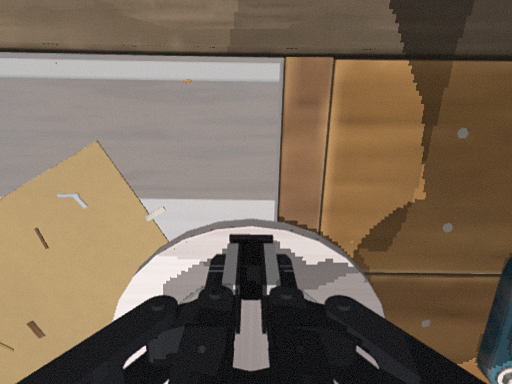

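The lug at (250,250) is held between the pads. I'll tip the lid about its far rim.

move_arm(
  plan=[
    [[0, -0.5, 0, -4.5, 0, 2, 0], [0, -1, 0, -9, 0, 4, 0], [0, -2, 0, -14, 0, 6, 0], [0, -3, 0, -18.5, 0, 8, 0], [0, -4, 0, -23, 0, 10, 0], [0, -4, 0, -23, 0, 10, 0], [0, -4, 0, -23, 0, 10, 0], [0, -4, 0, -23, 0, 10, 0], [0, -4, 0, -23, 0, 10, 0]],
  ],
)

```text
t: 7.83
tcp_pos: [0.4708, 0.0136, 0.0623]
eef_rot: [[-0.985, -0.014, -0.173], [-0.014, 1.0, -0.002], [0.173, 0.0, -0.985]]
contact_force: [2.0, 0.1, -0.3]
finger_gap: 0.098
```

```bash
python3 - <<'E'
from h import *
s=read_camera("side");cv2.imwrite("pics/s5.png",s);crop(s,190,140,290,220,7,"s5a")
E
```

View pics/s5a.png

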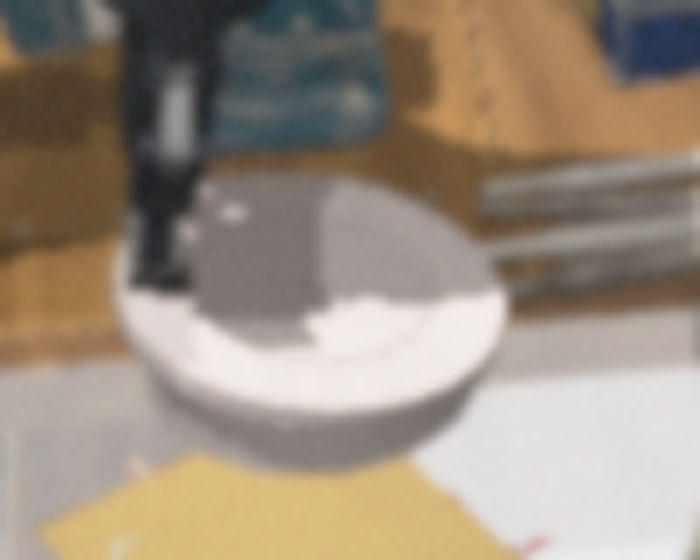

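move_arm(
  plan=[
    [[0, 0, 0, 1, 0, 0, 0], [0, 0, 0, 2, 0, 0, 0], [0, 0, 0, 2, 0, 0, 0], [0, 0, 0, 2, 0, 0, 0]],
  ],
)

```text
t: 8.22
tcp_pos: [0.4703, 0.0136, 0.0603]
eef_rot: [[-0.985, -0.014, -0.174], [-0.014, 1.0, -0.003], [0.174, -0.0, -0.985]]
contact_force: [-1.5, -0.7, 3.4]
finger_gap: 0.102
```

```bash
python3 - <<'E'
from h import *
T=camera_model("top");print(onz(T,305,231,.03),onz(T,328,231,.03),onz(T,350,231,.03))
o=get_obs();p=np.array(o["tcp_pos"]);R=np.array(o["eef_rot"])
go(p+[0,0,.035],R);go([.466,.0137,.097],Rt(.8))
E
```

```text
[ 0.442  -0.2875  0.03  ] [ 0.4432 -0.3652  0.03  ] [ 0.4442 -0.4401  0.03  ]
row [  6.1  -0.  -34.5] [0. 0. 0.] rows>= 1
row [ 10.6   0.2 -35.4] [ -0.   -10.03   0.01] rows>= 2
```

move_arm(
  plan=[
    [[0, 2, 0, -10, 0, 0, 0], [0, 4, 0, -22, 0, 0, 0], [0, 6, 0, -34, 0, 0, 0], [0, 8, 0, -35, 0, -5, 0], [0, 10.5, 0, -35.5, 0, -10, 0], [0, 10.5, 0, -35.5, 0, -10, 0], [0, 10.5, 0, -35.5, 0, -10, 0]],
  ],
)

```text
t: 8.8
tcp_pos: [0.4655, 0.0138, 0.0979]
eef_rot: [[-1.0, -0.015, -0.001], [-0.015, 1.0, 0.001], [0.001, 0.001, -1.0]]
contact_force: [-0.2, -0.1, -0.9]
finger_gap: 0.102
```

```bash
python3 - <<'E'
from h import *
s=read_camera("side");cv2.imwrite("pics/s6.png",s);crop(s,190,130,290,210,7,"s6a")
go([.440,-.165,.095],Rt(.8))
go([.440,-.165,.0215],Rt(.8))
E
```

```text
row [  29.1 -178.5    2.7] [ 0.03 -0.03  0.04] rows>= 5
row [  29.  -178.5   76.2] [ 0.03 -0.03  0.04] rows>= 5
```

View pics/s6a.png

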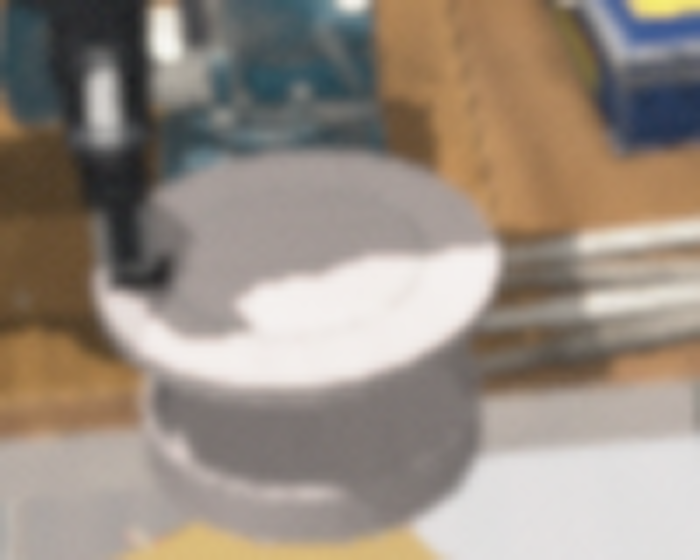

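The lid is free and level over the dish. I'll carry it right and lay it down.

move_arm(
  plan=[
    [[0, 6, -35, 2, 0, 0, 0], [0, 12, -75, 2, 0, 0, 0], [0, 20, -115, 2, 0, 0, 0], [0, 29, -155, 2, 0, 0, 0], [0, 29, -178, 2, 0, 0, 0], [0, 29, -178, 20, 0, 0, 0], [0, 29, -178, 40, 0, 0, 0], [0, 29, -178, 58, 0, 0, 0], [0, 29, -178, 68, 0, 0, 0], [0, 29, -178, 74, 0, 0, 0], [0, 29, -178, 76, 0, 0, 0], [0, 29, -178, 76, 0, 0, 0], [0, 29, -178, 76, 0, 0, 0]],
  ],
)

```text
t: 9.93
tcp_pos: [0.4404, -0.1649, 0.0217]
eef_rot: [[-1.0, -0.014, 0.0], [-0.014, 1.0, -0.0], [-0.0, -0.0, -1.0]]
contact_force: [-0.1, -0.4, -1.2]
finger_gap: 0.099
```

move_arm(
  plan=[
    [[0, 0, 0, 1, 0, 0, 0], [0, 0, 0, 1.5, 0, 0, 0], [0, 0, 0, 1.5, 0, 0, 0], [0.4, 0, 0, 1, 0, 0, 0], [0.4, 0, 0, 1, 0, 0, 0], [0.4, 0, 0, 1, 0, 0, 0], [0.4, 0, 0, 1, 0, 0, 0], [0.4, 0, 0, -30, 0, 0, 0], [0.4, 0, 0, -60, 0, 0, 0], [0.4, 0, 0, -100, 0, 0, 0], [0.4, 0, 0, -135, 0, 0, 0], [0.4, 0, 0, -170, 0, 0, 0], [0.4, 0, 0, -170, 0, 0, 0]],
  ],
)

```text
t: 11.02
tcp_pos: [0.4424, -0.1658, 0.1968]
eef_rot: [[-1.0, -0.014, 0.008], [-0.014, 1.0, -0.0], [-0.008, -0.0, -1.0]]
contact_force: [1.8, -1.1, 1.2]
finger_gap: 0.398
```

```bash
python3 - <<'E'
from h import *
m=camera_model("wrist");np.save("m7.npy",m["extrinsics"])
w=read_camera("wrist");s=read_camera("side");t=read_camera("top")
cv2.imwrite("pics/w7.png",w);cv2.imwrite("pics/s7.png",s);cv2.imwrite("pics/t7.png",t)
cv2.imwrite("pics/s7a.png",cv2.resize(s[60:384,150:450],None,fx=2,fy=2,interpolation=2)[:600])
E
```

```text
(no output)
```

View pics/w7.png

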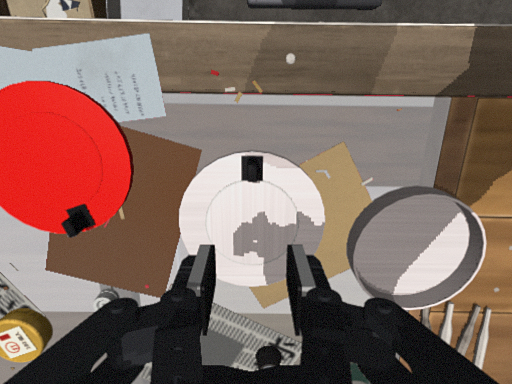

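View pics/s7a.png

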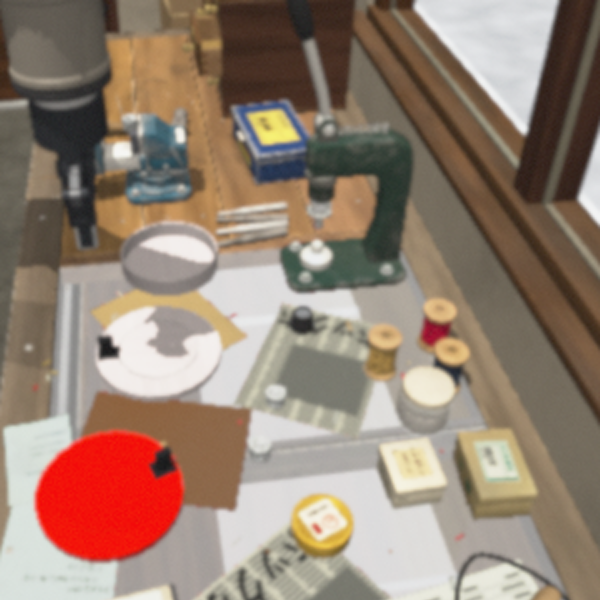

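The lid lies flat at (252,218) in the wrist view and the dish is open at (415,247). Next are the dies near wrist (104,297).

```bash
python3 - <<'E'
from h import *
go([.61,-.295,.16],Rt(0.8))
E
```

```text
row [-168.1 -132.9   31.3] [0.02 0.05 0.03] rows>= 6
```

move_arm(
  plan=[
    [[0.6, -30, -23, 0, 0, 0, 0], [0.6, -60, -46, 5, 0, 0, 0], [0.6, -90, -70, 15, 0, 0, 0], [0.6, -120, -95, 25, 0, 0, 0], [0.6, -150, -118, 31, 0, 0, 0], [0.6, -168, -133, 31, 0, 0, 0], [0.6, -168, -133, 31, 0, 0, 0], [0.6, -168, -133, 31, 0, 0, 0], [0.6, -168, -133, 31, 0, 0, 0]],
  ],
)

```text
t: 11.92
tcp_pos: [0.6087, -0.2953, 0.1584]
eef_rot: [[-1.0, -0.014, -0.003], [-0.014, 1.0, 0.001], [0.003, 0.001, -1.0]]
contact_force: [-0.5, -0.4, -0.4]
finger_gap: 0.596
```

```bash
python3 - <<'E'
from h import *
o=get_obs();print(o["tcp_pos"])
m=camera_model("wrist");np.save("m8.npy",m["extrinsics"])
w=read_camera("wrist")
cv2.imwrite("pics/w8.png",w)
print("pred",proj(m,[.6387,-.261,.018]),proj(m,[.6086,-.334,.018]))
E
```

```text
[ 0.6087 -0.2953  0.1584]
pred [287.1898 213.2048] [206.7579 180.7598]
```

View pics/w8.png

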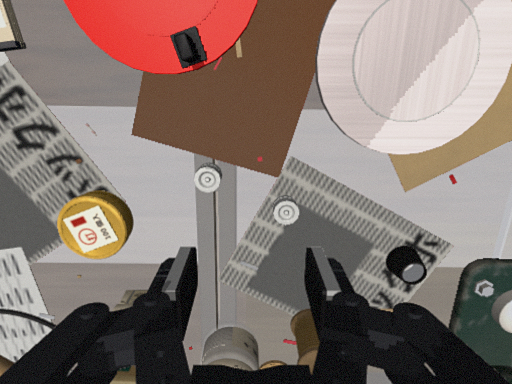

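```bash
python3 - <<'E'
from h import *
m=camera_model("wrist");w=cv2.imread("pics/w8.png");g=cv2.GaussianBlur(cv2.cvtColor(w,6),(3,3),0)
crop(w,190,155,310,235,6,"w8a")
E
```

```text
(no output)
```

View pics/w8a.png

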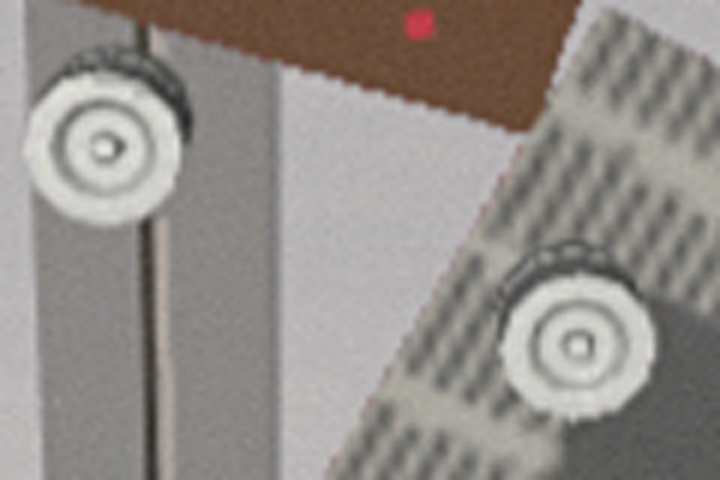

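Both are dies: flat button with a cup in the top, at crop centres (104,147) and (578,346).

```bash
python3 - <<'E'
from h import *
m=camera_model("wrist")
m["extrinsics"]=np.load("m8.npy")
A=onz(m,190+578/6,155+346/6,.018);B=onz(m,190+104/6,155+147/6,.018)
print(A,B,"dia",np.linalg.norm(onz(m,190+500/6,155+346/6,.018)-onz(m,190+657/6,155+346/6,.018)))
go([A[0],A[1],.008],Rt(0.8)); go([B[0],B[1],.008],Rt(0.8))
# dish rim from w7
m["extrinsics"]=np.load("m7.npy")
crop(cv2.imread("pics/w7.png"),335,170,500,320,4,"w7a")
E
```

```text
[ 0.6382 -0.2618  0.018 ] [ 0.6074 -0.3335  0.018 ] dia 0.024029025662812935
row [-30.2  32.6 151. ] [ 0.04 -0.11  0.01] rows>= 4
row [  1.6 -38.6 151. ] [ 0.04 -0.11  0.01] rows>= 4
```

View pics/w7a.png

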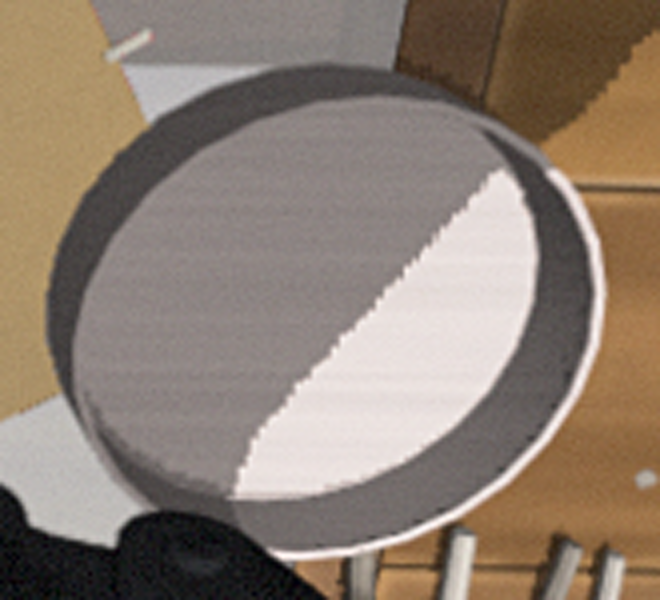

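move_arm(
  plan=[
    [[0.5, -15, 16, 38, 0, 0, 0], [0.5, -29, 33, 70, 0, 0, 0], [0.5, -29, 33, 100, 0, 0, 0], [0.5, -29, 33, 125, 0, 0, 0], [0.5, -29, 33, 142, 0, 0, 0], [0.5, -29, 33, 150, 0, 0, 0], [0.5, -29, 33, 150, 0, 0, 0], [0.5, -29, 33, 150, 0, 0, 0], [0, -29, 33, 150, 0, 0, 0], [0, -29, 33, 150, 0, 0, 0], [0, -29, 33, 150, 0, 0, 0], [0, -29, 33, 150, 0, 0, 0], [0, -29, 33, 150, 0, 0, 0], [0, -29, 33, 150, 0, 0, 0]],
  ],
)

```text
t: 13.13
tcp_pos: [0.6392, -0.2624, 0.0121]
eef_rot: [[-1.0, -0.014, 0.002], [-0.014, 1.0, -0.0], [-0.002, -0.0, -1.0]]
contact_force: [-2.3, 0.5, 10.0]
finger_gap: 0.236
```

```bash
python3 - <<'E'
from h import *
m=camera_model("wrist");m["extrinsics"]=np.load("m7.npy")
# outer rim of dish pts at z=.028
pts=[(48,300),(75,200),(150,120),(250,73),(340,63),(470,100),(550,168),(595,230),(606,290),(590,370),(540,450),(460,515),(380,548),(300,560)]
P=np.array([onz(m,335+a/4,170+b/4,.028)[:2] for a,b in pts])
s=np.linalg.lstsq(np.c_[2*P,np.ones(len(P))],(P**2).sum(1),rcond=None)[0]
print("dish",s[:2],2*np.sqrt(s[2]+s[0]**2+s[1]**2),np.hypot(*(P-s[:2]).T))
E
```

```text
dish [0.5292 0.0061] 0.14826618409951242 [0.0704 0.0757 0.0771 0.0763 0.0745 0.0709 0.0702 0.0736 0.0751 0.076
 0.0761 0.0754 0.0738 0.0722]
```

```bash
python3 - <<'E'
from h import *
go([.475,.01,.17],Rt(0.8))
E
```

```text
row [ 159.9  274.6 -158.4] [-0.02  0.13  0.01] rows>= 9
```

move_arm(
  plan=[
    [[0, 0, 0, -20, 0, 0, 0], [0, 0, 0, -60, 0, 0, 0], [0, 0, 0, -100, 0, 0, 0], [0, 20, 35, -110, 0, 0, 0], [0, 40, 70, -120, 0, 0, 0], [0, 60, 105, -130, 0, 0, 0], [0, 80, 140, -140, 0, 0, 0], [0, 100, 175, -150, 0, 0, 0], [0, 120, 210, -158, 0, 0, 0], [0, 140, 245, -158, 0, 0, 0], [0, 160, 275, -158, 0, 0, 0], [0, 160, 275, -158, 0, 0, 0], [0, 160, 275, -158, 0, 0, 0], [0, 160, 275, -158, 0, 0, 0]],
  ],
)

```text
t: 14.3
tcp_pos: [0.4749, 0.0107, 0.169]
eef_rot: [[-1.0, -0.015, 0.002], [-0.015, 1.0, 0.001], [-0.002, 0.001, -1.0]]
contact_force: [-0.0, -0.3, 0.2]
finger_gap: 0.236
```

```bash
python3 - <<'E'
from h import *
o=get_obs();print(o["tcp_pos"],o["finger_gap"])
m=camera_model("wrist");np.save("m9.npy",m["extrinsics"])
w=read_camera("wrist")
cv2.imwrite("pics/w9.png",w)
crop(w,150,140,350,290,4,"w9a")
E
```

```text
[0.4749 0.0107 0.169 ] 0.2358424607651385
```

View pics/w9a.png

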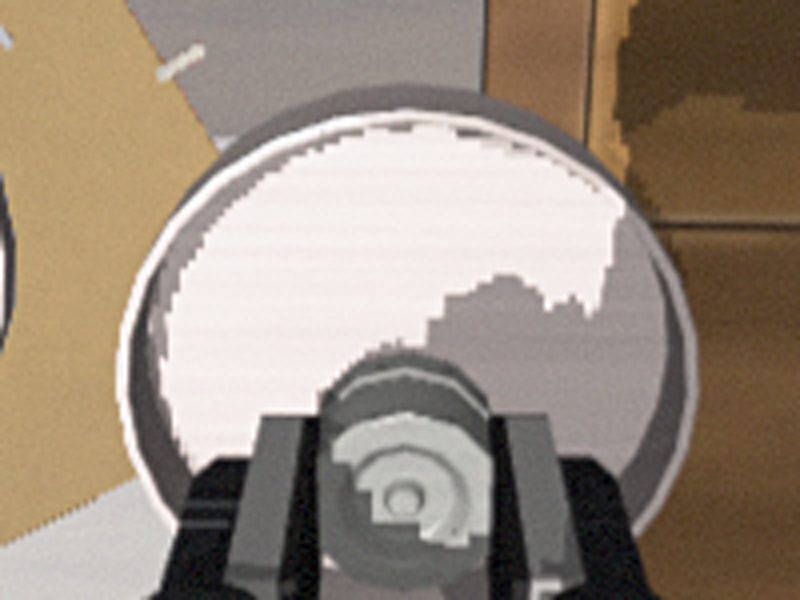

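```bash
python3 - <<'E'
from h import *
m=camera_model("wrist");m["extrinsics"]=np.load("m9.npy")
pts=[(117,375),(133,290),(175,215),(245,160),(330,120),(408,108),(500,122),(590,165),(650,230),(690,315),(698,390),(678,470),(640,530),(135,465),(180,540)]
P=np.array([onz(m,150+a/4,140+b/4,.028)[:2] for a,b in pts])
s=np.linalg.lstsq(np.c_[2*P,np.ones(len(P))],(P**2).sum(1),rcond=None)[0]
print("dish",s[:2],2*np.sqrt(s[2]+s[0]**2+s[1]**2),np.hypot(*(P-s[:2]).T))
E
```

```text
dish [0.5315 0.0129] 0.1368716759828629 [0.0685 0.0683 0.0686 0.0675 0.0683 0.0688 0.0687 0.069  0.0681 0.0682
 0.0685 0.0685 0.0682 0.0684 0.0688]
```

```bash
python3 - <<'E'
from h import *
go([.5655,.0129,.017],Rt(0.8))
E
```

```text
row [-90.2   1.6 151.9] [ 0.02  0.08 -0.04] rows>= 5
```

move_arm(
  plan=[
    [[0, -35, 1, 10, 0, 0, 0], [0, -70, 2, 30, 0, 0, 0], [0, -90, 2, 65, 0, 0, 0], [0, -90, 2, 100, 0, 0, 0], [0, -90, 2, 125, 0, 0, 0], [0, -90, 2, 142, 0, 0, 0], [0, -90, 2, 149, 0, 0, 0], [0, -90, 2, 152, 0, 0, 0], [0, -90, 2, 152, 0, 0, 0], [0, -90, 2, 152, 0, 0, 0]],
  ],
)

```text
t: 15.18
tcp_pos: [0.5652, 0.0127, 0.0168]
eef_rot: [[-1.0, -0.012, 0.001], [-0.012, 1.0, -0.0], [-0.001, -0.0, -1.0]]
contact_force: [0.6, -0.6, -0.3]
finger_gap: 0.235
```

Release, rise, and go to die B at (0.6074, -0.3335).

move_arm(
  plan=[
    [[0, 0, 0, 1, 0, 0, 0], [0.4, 0, 0, 1, 0, 0, 0], [0.4, 0, 0, 1, 0, 0, 0], [0.4, 0, 0, 1, 0, 0, 0], [0.4, 0, 0, -15, 0, 0, 0], [0.4, 0, 0, -50, 0, 0, 0], [0.4, 0, 0, -90, 0, 0, 0], [0.4, 0, 0, -125, 0, 0, 0], [0.4, -5, -40, -125, 0, 0, 0], [0.4, -10, -80, -125, 0, 0, 0], [0.4, -15, -120, -125, 0, 0, 0], [0.4, -15, -160, -125, 0, 0, 0], [0.4, -15, -200, -125, 0, 0, 0], [0.4, -10, -240, -125, 0, 0, 0], [0.4, -5, -280, -125, 0, 0, 0], [0.4, 0, -310, -125, 0, 0, 0], [0.4, 0, -330, -125, 0, 0, 0], [0.4, 0, -330, -125, 0, 0, 0], [0.4, 0, -330, -125, 0, 0, 0]],
  ],
)

```text
t: 16.77
tcp_pos: [0.5686, -0.3172, 0.141]
eef_rot: [[-1.0, -0.012, -0.0], [-0.012, 1.0, -0.0], [0.0, -0.0, -1.0]]
contact_force: [0.3, 0.0, 1.1]
finger_gap: 0.399
```

```bash
python3 - <<'E'
from h import *
o=get_obs();print(o["tcp_pos"],o["finger_gap"])
m=camera_model("wrist");np.save("m10.npy",m["extrinsics"])
w=read_camera("wrist");s=read_camera("side")
cv2.imwrite("pics/w10.png",w);cv2.imwrite("pics/s10.png",s)
print(proj(m,[.6074,-.3335,.018]))
crop(s,190,140,310,260,5,"s10a")
E
```

```text
[ 0.5686 -0.3172  0.141 ] 0.39888762588128474
[231.4303 228.8054]
```

View pics/w10.png

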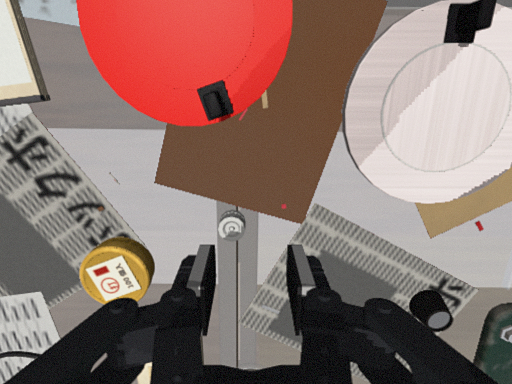

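View pics/s10a.png

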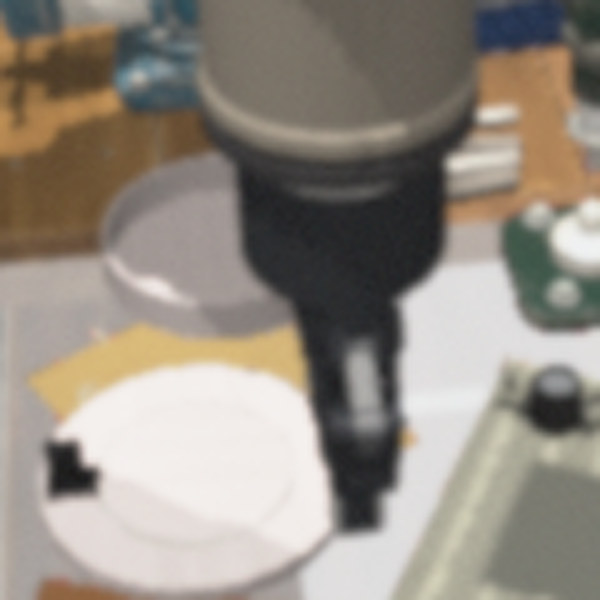

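```bash
python3 - <<'E'
from h import *
m=camera_model("wrist");m["extrinsics"]=np.load("m10.npy")
B=onz(m,231.3,226.5,.018);print(B)
go([.6068,-.333,.011],Rt(.8))
E
```

```text
[ 0.6052 -0.3336  0.018 ]
row [-37.2 -18.8 129.9] [ 0.04 -0.01  0.07] rows>= 4
```

move_arm(
  plan=[
    [[0.5, -20, -10, 30, 0, 0, 0], [0.5, -37, -19, 60, 0, 0, 0], [0.5, -37, -19, 90, 0, 0, 0], [0.5, -37, -19, 113, 0, 0, 0], [0.5, -37, -19, 126, 0, 0, 0], [0.5, -37, -19, 131, 0, 0, 0], [0.5, -37, -19, 131, 0, 0, 0], [0, -37, -19, 131, 0, 0, 0], [0, -37, -19, 131, 0, 0, 0], [0, -37, -19, 131, 0, 0, 0], [0, -37, -19, 131, 0, 0, 0], [0, -37, -19, 131, 0, 0, 0], [0, -37, -19, 131, 0, 0, 0]],
  ],
)

```text
t: 17.95
tcp_pos: [0.6073, -0.3347, 0.0122]
eef_rot: [[-1.0, -0.014, 0.002], [-0.014, 1.0, -0.001], [-0.002, -0.001, -1.0]]
contact_force: [-2.0, 1.3, 7.0]
finger_gap: 0.236
```

```bash
python3 - <<'E'
from h import *
o=get_obs();z=o["tcp_pos"][2];print(z)
go([.475,.01,.16],Rt(0.8));go([.5315,.0129,z+.005],Rt(0.8))
E
```

```text
0.012160113070692511
row [ 127.   346.5 -148.4] [-0.04  0.14  0.02] rows>= 10
row [ 70.8 348.7  -5.4] [-0.04  0.14  0.02] rows>= 9
```

move_arm(
  plan=[
    [[0, 0, 0, -25, 0, 0, 0], [0, 0, 0, -60, 0, 0, 0], [0, 5, 20, -95, 0, 0, 0], [0, 15, 55, -105, 0, 0, 0], [0, 30, 90, -115, 0, 0, 0], [0, 45, 125, -125, 0, 0, 0], [0, 60, 160, -135, 0, 0, 0], [0, 75, 195, -145, 0, 0, 0], [0, 90, 230, -148, 0, 0, 0], [0, 105, 265, -148, 0, 0, 0], [0, 120, 300, -148, 0, 0, 0], [0, 127, 335, -148, 0, 0, 0], [0, 127, 347, -148, 0, 0, 0], [0, 127, 347, -148, 0, 0, 0], [0, 127, 347, -148, 0, 0, 0]],
  ],
)

```text
t: 19.2
tcp_pos: [0.4748, 0.0112, 0.1591]
eef_rot: [[-1.0, -0.016, 0.002], [-0.016, 1.0, 0.001], [-0.002, 0.001, -1.0]]
contact_force: [0.2, -0.5, 0.1]
finger_gap: 0.237
```

```bash
python3 - <<'E'
from h import *
o=get_obs();print(o["tcp_pos"],o["finger_gap"])
m=camera_model("wrist");np.save("m11.npy",m["extrinsics"])
w=read_camera("wrist");s=read_camera("side")
cv2.imwrite("pics/w11.png",w)
crop(w,130,150,370,330,3,"w11a");crop(s,190,140,310,260,5,"s11a")
go([.5315,.0129,.0172],Rt(0.8))
E
```

```text
[0.4748 0.0112 0.1591] 0.23655873257322546
row [-56.6   2.4 141.6] [ 0.01  0.06 -0.05] rows>= 4
```

View pics/w11a.png

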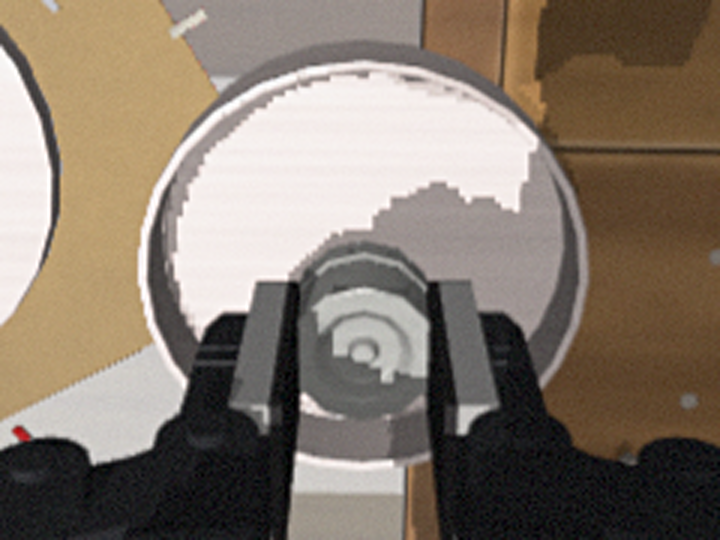

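View pics/s11a.png

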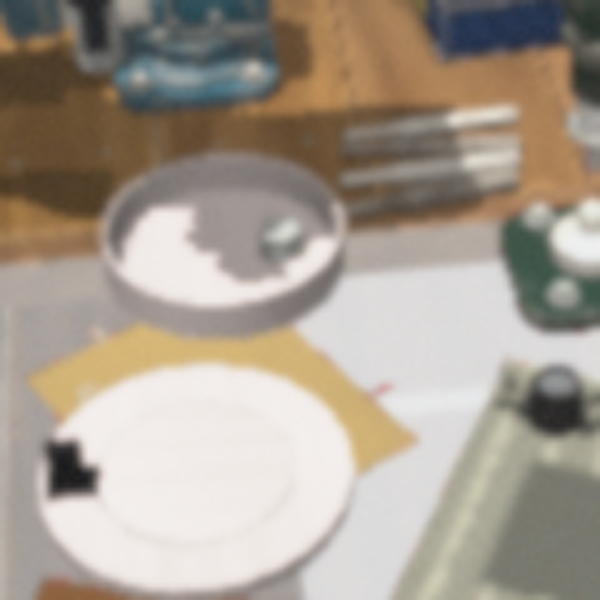

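move_arm(
  plan=[
    [[0, -30, 1, 20, 0, 0, 0], [0, -57, 2, 50, 0, 0, 0], [0, -57, 2, 85, 0, 0, 0], [0, -57, 2, 115, 0, 0, 0], [0, -57, 2, 133, 0, 0, 0], [0, -57, 2, 140, 0, 0, 0], [0, -57, 2, 142, 0, 0, 0], [0, -57, 2, 142, 0, 0, 0], [0, -57, 2, 142, 0, 0, 0], [0.4, -57, 2, 142, 0, 0, 0], [0.4, -57, 2, 142, 0, 0, 0], [0.4, -57, 2, 142, 0, 0, 0], [0.4, -57, 2, 142, 0, 0, 0], [0.4, -57, 2, 125, 0, 0, 0], [0.4, -57, 2, 90, 0, 0, 0], [0.4, -57, 2, 50, 0, 0, 0], [0.4, -57, 2, 10, 0, 0, 0], [0.4, -57, 2, -30, 0, 0, 0], [0.4, -57, 2, -50, 0, 0, 0], [0.4, -57, 2, -50, 0, 0, 0]],
  ],
)

```text
t: 20.97
tcp_pos: [0.5336, 0.0136, 0.2129]
eef_rot: [[-1.0, -0.014, 0.007], [-0.014, 1.0, 0.002], [-0.007, 0.002, -1.0]]
contact_force: [1.8, 0.6, -0.2]
finger_gap: 0.4
```

```bash
python3 - <<'E'
from h import *
o=get_obs();print(o["tcp_pos"],o["finger_gap"])
t=read_camera("top");s=read_camera("side")
crop(s,190,140,310,260,5,"s12a");cv2.imwrite("pics/t12.png",t)
go([.45,.219,.21],Rt(1))
E
```

```text
[0.5336 0.0136 0.2129] 0.3998724456613192
row [ 78.7 206.4  -1.1] [ 0.06  0.1  -0.16] rows>= 6
```

View pics/s12a.png

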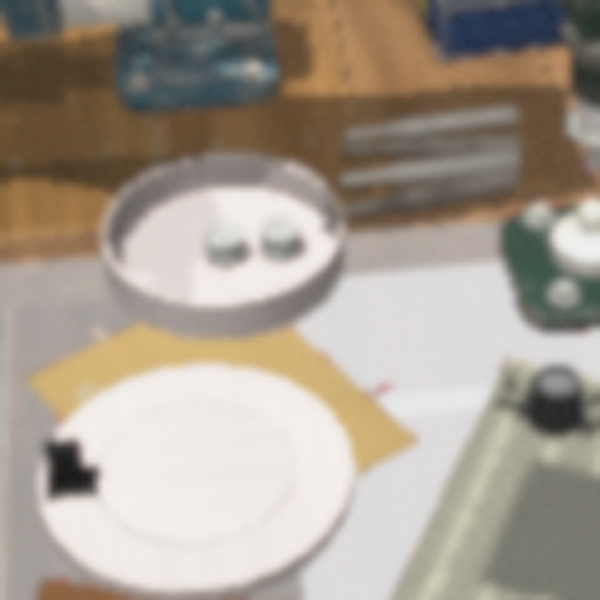

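Two dies stand in the dish. Next is the vice die, starting with a look from above.

move_arm(
  plan=[
    [[0.5, 13, 34, 0, 0, 0, 0], [0.5, 26, 68, 0, 0, 0, 0], [0.5, 40, 102, 0, 0, 0, 0], [0.5, 53, 136, 0, 0, 0, 0], [0.5, 66, 170, 0, 0, 0, 0], [0.5, 79, 206, 0, 0, 0, 0], [0.5, 79, 206, 0, 0, 0, 0], [0.5, 79, 206, 0, 0, 0, 0], [0.5, 79, 206, 0, 0, 0, 0]],
  ],
)

```text
t: 21.82
tcp_pos: [0.4491, 0.2177, 0.2071]
eef_rot: [[-1.0, -0.014, -0.001], [-0.014, 1.0, -0.002], [0.001, -0.002, -1.0]]
contact_force: [-0.3, -2.1, -0.1]
finger_gap: 0.497
```

```bash
python3 - <<'E'
from h import *
o=get_obs();print(o["tcp_pos"],o["finger_gap"])
m=camera_model("wrist");np.save("m13.npy",m["extrinsics"])
w=read_camera("wrist")
cv2.imwrite("pics/w13.png",w)
crop(w,190,160,320,270,6,"w13a")
E
```

```text
[0.4491 0.2177 0.2071] 0.49743565909512866
```

View pics/w13a.png

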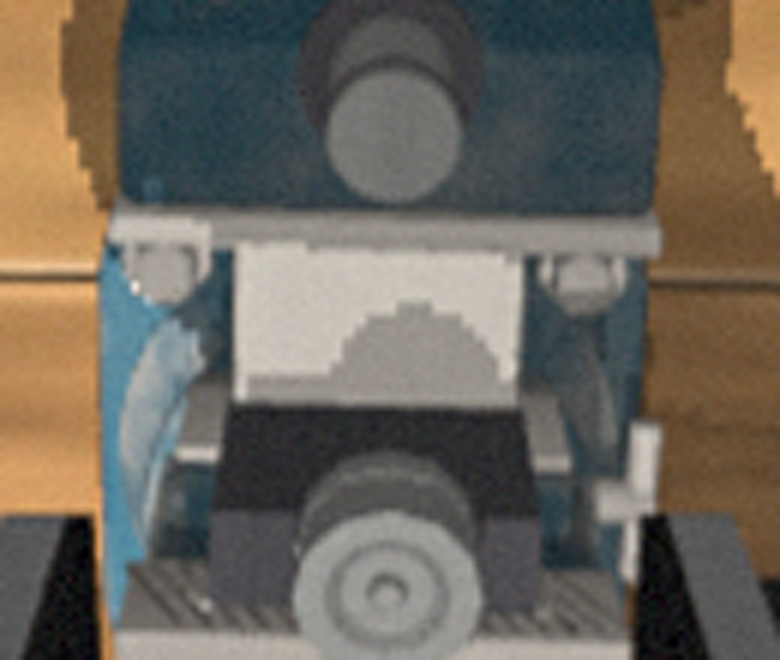

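```bash
python3 - <<'E'
from h import *
m=camera_model("wrist");m["extrinsics"]=np.load("m13.npy")
f=lambda a,b,z:onz(m,190+a/6,160+b/6,z)
D=f(386,592,.131);print("die",D,"dia",np.linalg.norm(f(293,592,.131)-f(484,592,.131)))
print("rear jaw",f(120,632,.119),f(630,632,.119),"front jaw",f(110,248,.119),f(660,253,.119))
print("knob",f(395,133,.149))
go([D[0]-.002,D[1],.117],Rt(.8))
E
```

```text
die [0.4905 0.2211 0.131 ] dia 0.023708655133912262
rear jaw [0.5037 0.1863 0.119 ] [0.5028 0.2536 0.119 ] front jaw [0.45   0.1864 0.119 ] [0.4497 0.2543 0.119 ]
knob [0.4259 0.2208 0.149 ]
row [-39.2   3.5  90.3] [-0.07 -0.06 -0.05] rows>= 3
```

move_arm(
  plan=[
    [[0.5, -39, 3.5, 15, 0, 0, 0], [0.5, -39, 3.5, 45, 0, 0, 0], [0.5, -39, 3.5, 70, 0, 0, 0], [0.5, -39, 3.5, 84, 0, 0, 0], [0.5, -39, 3.5, 90, 0, 0, 0], [0.5, -39, 3.5, 90, 0, 0, 0], [0.5, -39, 3.5, 90, 0, 0, 0], [0, -39, 3.5, 90, 0, 0, 0], [0, -39, 3.5, 90, 0, 0, 0], [0, -39, 3.5, 90, 0, 0, 0], [0, -39, 3.5, 90, 0, 0, 0], [0, -39, 3.5, 90, 0, 0, 0], [0, -39, 3.5, 90, 0, 0, 0]],
  ],
)

```text
t: 22.95
tcp_pos: [0.4891, 0.2225, 0.1195]
eef_rot: [[-1.0, -0.014, 0.002], [-0.014, 1.0, 0.001], [-0.002, 0.001, -1.0]]
contact_force: [-1.6, -2.2, 8.4]
finger_gap: 0.25
```

move_arm(
  plan=[
    [[0, 0, 0, -8, 0, 0, 0], [0, 0, 0, -20, 0, 0, 0], [0, 0, 0, -45, 0, 0, 0], [0, 0, 0, -70, 0, 0, 0], [0, 0, 0, -80, 0, 0, 0], [0, 0, 0, -80, 0, 0, 0], [0, 0, 0, -80, 0, 0, 0]],
  ],
)

```text
t: 23.53
tcp_pos: [0.4886, 0.2227, 0.1989]
eef_rot: [[-1.0, -0.015, 0.001], [-0.015, 1.0, 0.001], [-0.001, 0.001, -1.0]]
contact_force: [-0.9, 0.5, -1.1]
finger_gap: 0.248
```

```bash
python3 - <<'E'
from h import *
o=get_obs();print(o["tcp_pos"],o["finger_gap"])
w=read_camera("wrist");s=read_camera("side")
crop(w,180,200,320,330,5,"w14a");crop(s,180,70,280,150,6,"s14a")
go([.475,.012,.19],Rt(0.8));go([.4975,.0129,.011],Rt(0.8))
E
```

```text
[0.4886 0.2227 0.1989] 0.2476721111764486
row [  16.  -210.1    7.6] [-0.02 -0.05  0.03] rows>= 6
row [  -6.7 -209.4  186.6] [-0.02 -0.05  0.03] rows>= 7
```

View pics/w14a.png

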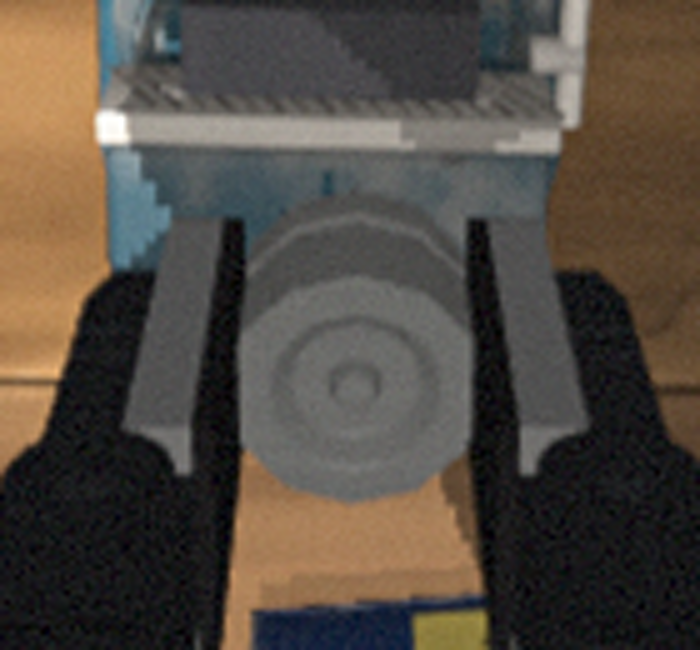

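View pics/s14a.png

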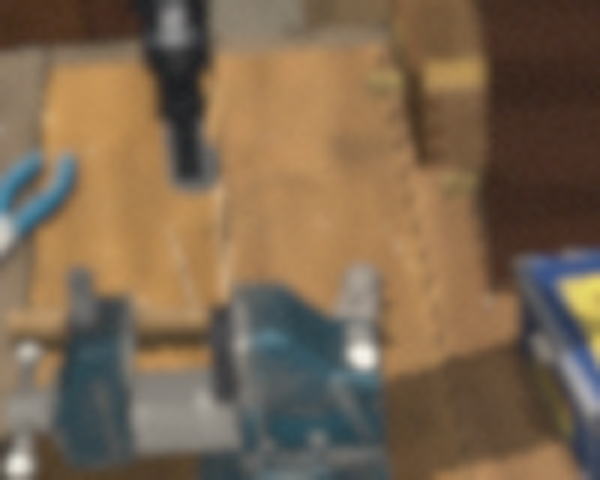

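move_arm(
  plan=[
    [[0, 2, -35, 0, 0, 0, 0], [0, 5, -70, 0, 0, 0, 0], [0, 8, -105, 2, 0, 0, 0], [0, 11, -140, 4, 0, 0, 0], [0, 14, -175, 6, 0, 0, 0], [0, 16, -210, 8, 0, 0, 0], [0, 16, -210, 8, 0, 0, 0], [0, 16, -210, 8, 0, 0, 0]],
  ],
)

```text
t: 24.3
tcp_pos: [0.4747, 0.0102, 0.1894]
eef_rot: [[-1.0, -0.011, -0.001], [-0.011, 1.0, -0.001], [0.001, -0.001, -1.0]]
contact_force: [-0.1, 1.6, -0.5]
finger_gap: 0.246
```

```bash
python3 - <<'E'
from h import *
o=get_obs();print(o["tcp_pos"],o["finger_gap"])
m=camera_model("wrist");np.save("m15.npy",m["extrinsics"])
w=read_camera("wrist");s=read_camera("side")
cv2.imwrite("pics/w15.png",w);crop(w,130,130,370,310,3,"w15a");crop(s,190,140,310,260,5,"s15a")
go([.4955,.0129,.011],Rt(0.8))
E
```

```text
[0.4747 0.0102 0.1894] 0.2458658900332523
row [-20.5   0.1 178.6] [-0.02 -0.06  0.02] rows>= 5
```

View pics/w15a.png

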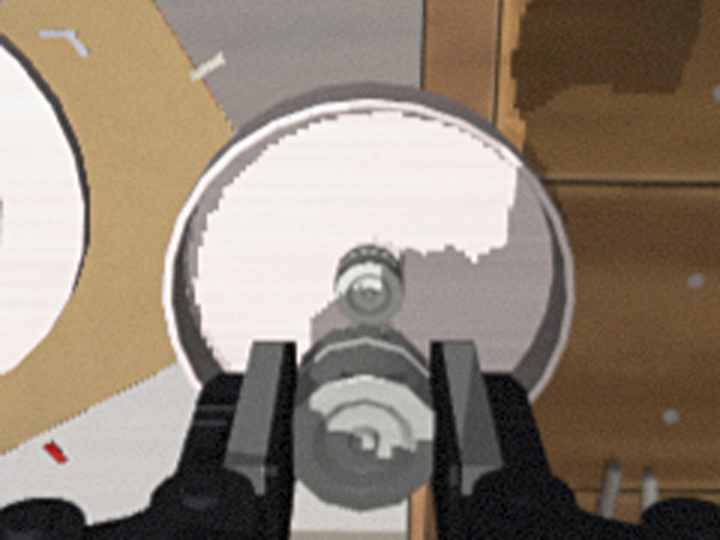

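View pics/s15a.png

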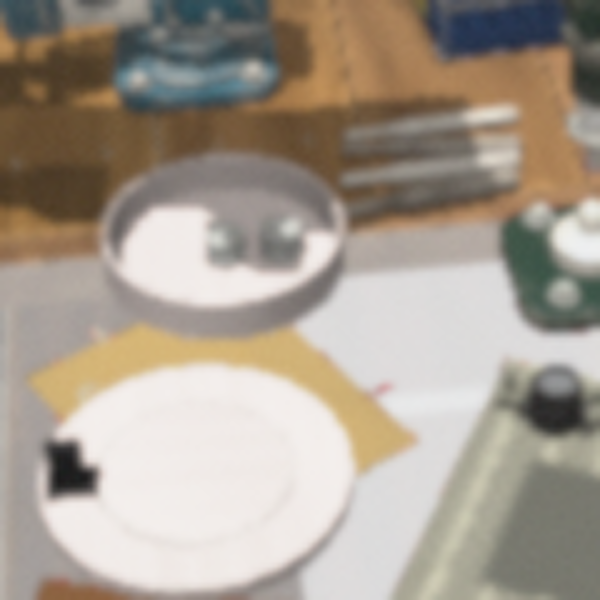

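move_arm(
  plan=[
    [[0, -20.5, 1, 25, 0, 0, 0], [0, -20.5, 1, 60, 0, 0, 0], [0, -20.5, 1, 100, 0, 0, 0], [0, -20.5, 1, 135, 0, 0, 0], [0, -20.5, 1, 160, 0, 0, 0], [0, -20.5, 1, 172, 0, 0, 0], [0, -20.5, 1, 177, 0, 0, 0], [0, -20.5, 1, 178, 0, 0, 0], [0, -20.5, 1, 178, 0, 0, 0], [0, -20.5, 1, 178, 0, 0, 0]],
  ],
)

```text
t: 25.23
tcp_pos: [0.4969, 0.0138, 0.0134]
eef_rot: [[-1.0, -0.015, 0.002], [-0.015, 1.0, 0.001], [-0.002, 0.001, -1.0]]
contact_force: [-0.9, 0.2, -0.7]
finger_gap: 0.249
```

move_arm(
  plan=[
    [[0, 0, 0, 1, 0, 0, 0], [0, 0, 0, 2, 0, 0, 0], [0, 0, 0, 2, 0, 0, 0], [0, 0, 0, 2, 0, 0, 0]],
  ],
)

```text
t: 25.57
tcp_pos: [0.4961, 0.0136, 0.0105]
eef_rot: [[-1.0, -0.014, 0.0], [-0.014, 1.0, 0.0], [-0.0, 0.0, -1.0]]
contact_force: [-0.4, 0.2, -0.3]
finger_gap: 0.247
```

Near the floor now. I'll release, rise and look.

move_arm(
  plan=[
    [[0.4, 0, 0, 0, 0, 0, 0], [0.4, 0, 0, 0, 0, 0, 0], [0.4, 0, 0, 0, 0, 0, 0], [0.4, 0, 0, 0, 0, 0, 0], [0.4, 0, 0, -15, 0, 0, 0], [0.4, 0, 0, -45, 0, 0, 0], [0.4, 0, 0, -85, 0, 0, 0], [0.4, 0, 0, -125, 0, 0, 0], [0.4, 10, 0, -160, 0, 0, 0], [0.4, 25, 0, -180, 0, 0, 0], [0.4, 25, 0, -180, 0, 0, 0], [0.4, 25, 0, -180, 0, 0, 0]],
  ],
)

```text
t: 26.57
tcp_pos: [0.4711, 0.0136, 0.1912]
eef_rot: [[-1.0, -0.015, 0.002], [-0.015, 1.0, 0.002], [-0.002, 0.002, -1.0]]
contact_force: [0.2, 0.6, -0.6]
finger_gap: 0.402
```

```bash
python3 - <<'E'
from h import *
o=get_obs();print(o["tcp_pos"],o["finger_gap"])
m=camera_model("wrist");np.save("m16.npy",m["extrinsics"])
w=read_camera("wrist");s=read_camera("side")
cv2.imwrite("pics/w16.png",w);cv2.imwrite("pics/s16.png",s);crop(w,150,130,350,280,4,"w16a");crop(s,190,130,340,250,5,"s16a")
E
```

```text
[0.4711 0.0136 0.1912] 0.402351541053136
```

View pics/w16a.png

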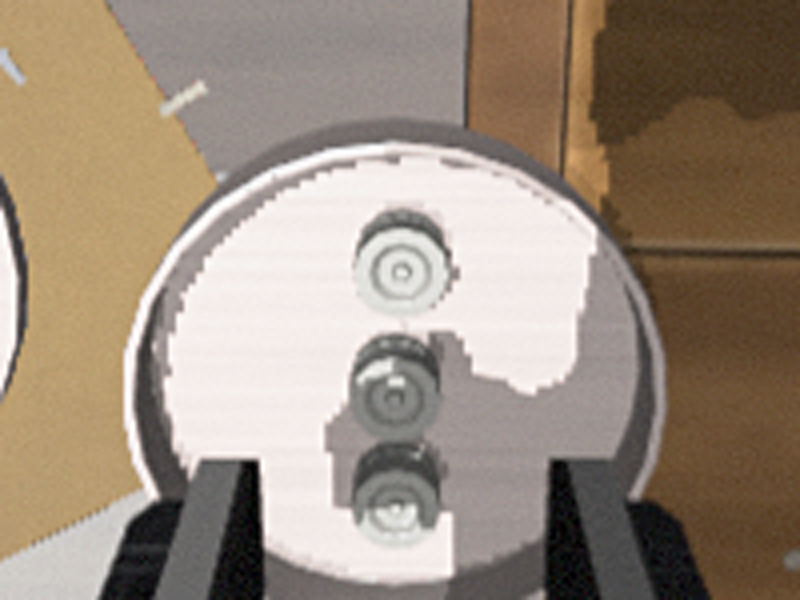

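View pics/s16a.png

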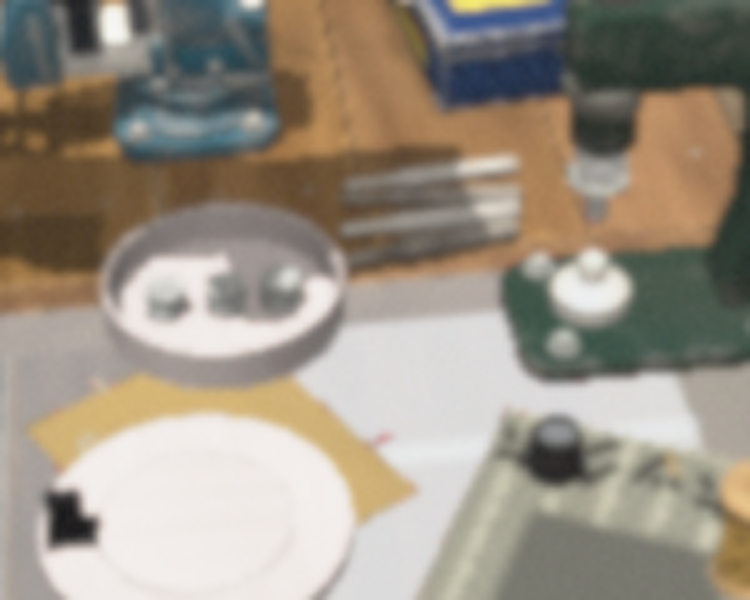

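View pics/s16.png

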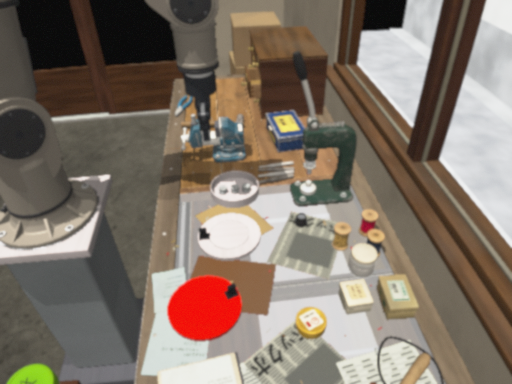

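All three dies stand in the dish, at crop (402,272), (395,398) and (396,502), and none is left on the counter. I'll refit the dish centre, then fetch the lid.

```bash
python3 - <<'E'
from h import *
m=camera_model("wrist");m["extrinsics"]=np.load("m16.npy")
f=lambda a,b,z:onz(m,150+a/4,130+b/4,z)
pts=[(125,390),(140,310),(175,245),(250,183),(330,150),(400,143),(480,155),(560,195),(620,260),(655,335),(665,400),(650,470),(132,450),(150,500)]
P=np.array([f(a,b,.028)[:2] for a,b in pts])
s=np.linalg.lstsq(np.c_[2*P,np.ones(len(P))],(P**2).sum(1),rcond=None)[0]
print("dish",s[:2],2*np.sqrt(s[2]+s[0]**2+s[1]**2),np.hypot(*(P-s[:2]).T))
for a,b in((402,272),(395,398),(396,502)):
    d=f(a,b,.022);print(d,np.linalg.norm(d[:2]-s[:2]))
go([.442,-.165,.12],Rt(.8))
E
```

```text
dish [0.5315 0.0128] 0.13636183046611688 [0.0679 0.0678 0.0683 0.0679 0.0684 0.0684 0.0686 0.0684 0.0676 0.0677
 0.0685 0.0683 0.0681 0.0686]
[0.4976 0.0144 0.022 ] 0.03398466087325253
[0.532  0.0131 0.022 ] 0.0004992317316157401
[0.5621 0.0137 0.022 ] 0.030563360657671963
row [  31.4 -177.9   69.7] [ 0.   -0.02  0.04] rows>= 5
```

move_arm(
  plan=[
    [[0.4, 6, -36, 5, 0, 0, 0], [0.4, 12, -72, 10, 0, 0, 0], [0.4, 19, -108, 15, 0, 0, 0], [0.4, 25, -144, 20, 0, 0, 0], [0.4, 31, -178, 20, 0, 0, 0], [0.4, 31, -178, 20, 0, 0, 0], [0.4, 31, -178, 20, 0, 0, 0], [0.4, 31, -178, 20, 0, 0, 0]],
  ],
)

```text
t: 27.33
tcp_pos: [0.4422, -0.1654, 0.1692]
eef_rot: [[-1.0, -0.013, -0.002], [-0.013, 1.0, -0.001], [0.002, -0.001, -1.0]]
contact_force: [0.5, 1.1, -0.5]
finger_gap: 0.402
```

```bash
python3 - <<'E'
from h import *
o=get_obs();print(o["tcp_pos"],o["finger_gap"])
m=camera_model("wrist");np.save("m17.npy",m["extrinsics"])
w=read_camera("wrist")
cv2.imwrite("pics/w17.png",w);crop(w,160,130,350,310,4,"w17a")
E
```

```text
[ 0.4422 -0.1654  0.1692] 0.40210577555949456
```

View pics/w17a.png

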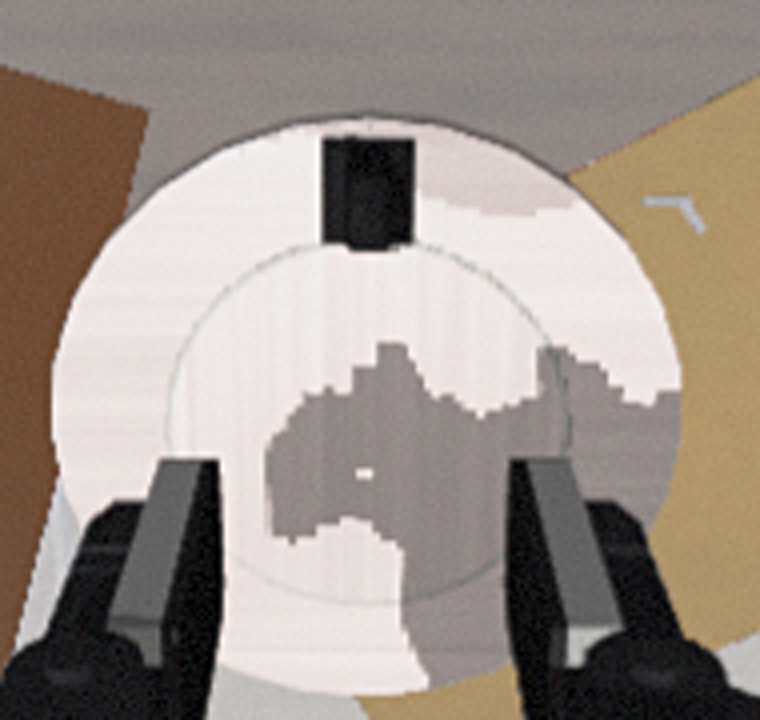

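```bash
python3 - <<'E'
from h import *
m=camera_model("wrist");m["extrinsics"]=np.load("m17.npy")
f=lambda a,b,z:onz(m,160+a/4,130+b/4,z)
pts=[(52,390),(75,290),(125,210),(200,150),(280,122),(365,116),(460,130),(560,175),(630,245),(675,330),(683,410),(660,510),(500,672),(365,695),(250,675)]
P=np.array([f(a,b,.011)[:2] for a,b in pts])
s=np.linalg.lstsq(np.c_[2*P,np.ones(len(P))],(P**2).sum(1),rcond=None)[0]
print("lid",s[:2],2*np.sqrt(s[2]+s[0]**2+s[1]**2),np.hypot(*(P-s[:2]).T))
for a,b in ((322,138),(415,138),(322,243),(413,243)): print(f(a,b,.011))
print("blade end",f(370,250,.039))
go([.440,-.165,.0195],Rt(.8))
E
```

```text
lid [ 0.5049 -0.1638] 0.15882778410475093 [0.0782 0.0789 0.0801 0.0807 0.0801 0.079  0.0788 0.0793 0.0791 0.0798
 0.0792 0.0789 0.0806 0.0794 0.0793]
[ 0.4313 -0.1749  0.011 ]
[ 0.431  -0.1532  0.011 ]
[ 0.457  -0.1748  0.011 ]
[ 0.4567 -0.1531  0.011 ]
blade end [ 0.4494 -0.1636  0.039 ]
row [  2.2  -0.1 149.9] [-0.02 -0.09  0.05] rows>= 4
```

move_arm(
  plan=[
    [[0.4, 2, 0.5, 35, 0, 0, 0], [0.4, 2, 0.5, 75, 0, 0, 0], [0.4, 2, 0.5, 110, 0, 0, 0], [0.4, 2, 0.5, 133, 0, 0, 0], [0.4, 2, 0.5, 145, 0, 0, 0], [0.4, 2, 0.5, 148.5, 0, 0, 0], [0.4, 2, 0.5, 148.5, 0, 0, 0], [0.4, 2, 0.5, 148.5, 0, 0, 0], [0, 2, 0.5, 148.5, 0, 0, 0], [0, 2, 0.5, 148.5, 0, 0, 0], [0, 2, 0.5, 148.5, 0, 0, 0], [0, 2, 0.5, 148.5, 0, 0, 0], [0, 2, 0.5, 148.5, 0, 0, 0], [0, 2, 0.5, 148.5, 0, 0, 0]],
  ],
)

```text
t: 28.55
tcp_pos: [0.4412, -0.1646, 0.0227]
eef_rot: [[-1.0, -0.014, 0.002], [-0.014, 1.0, 0.0], [-0.002, 0.0, -1.0]]
contact_force: [-1.9, 2.1, 12.3]
finger_gap: 0.095
```

```bash
python3 - <<'E'
from h import *
go([.4412,-.1646,.098],Rt(.8));go([.4678,.0124,.098],Rt(.8));go([.4678,.0124,.060],Rt(.8))
E
```

```text
row [ -0.1   0.1 -75.3] [0.03 0.11 0.02] rows>= 2
row [-29.3 176.7 -75.2] [0.03 0.11 0.02] rows>= 5
row [-29.2 176.6 -37.2] [0.03 0.11 0.02] rows>= 5
```

move_arm(
  plan=[
    [[0, 0, 0, -10, 0, 0, 0], [0, 0, 0, -30, 0, 0, 0], [0, 0, 0, -55, 0, 0, 0], [0, 0, 0, -75, 0, 0, 0], [0, -6, 35, -75, 0, 0, 0], [0, -12, 70, -75, 0, 0, 0], [0, -18, 105, -75, 0, 0, 0], [0, -24, 140, -75, 0, 0, 0], [0, -29, 165, -75, 0, 0, 0], [0, -29, 177, -75, 0, 0, 0], [0, -29, 177, -70, 0, 0, 0], [0, -29, 177, -55, 0, 0, 0], [0, -29, 177, -40, 0, 0, 0], [0, -29, 177, -37, 0, 0, 0], [0, -29, 177, -37, 0, 0, 0], [0, -29, 177, -37, 0, 0, 0]],
  ],
)

```text
t: 29.88
tcp_pos: [0.467, 0.0118, 0.0592]
eef_rot: [[-1.0, -0.013, 0.0], [-0.013, 1.0, -0.0], [0.0, -0.0, -1.0]]
contact_force: [0.5, 0.1, -0.7]
finger_gap: 0.099
```

```bash
python3 - <<'E'
from h import *
o=get_obs();print(o["tcp_pos"],o["finger_gap"])
m=camera_model("wrist");np.save("m18.npy",m["extrinsics"])
w=read_camera("wrist");s=read_camera("side")
cv2.imwrite("pics/w18.png",w);crop(s,190,140,290,220,7,"s18a")
go([.4678,.0124,.0427],Rt(.8))
E
```

```text
[0.467  0.0118 0.0592] 0.0990688041866377
row [-0.4  0.2 16.7] [ 0.01  0.06 -0.02] rows>= 1
```

View pics/s18a.png

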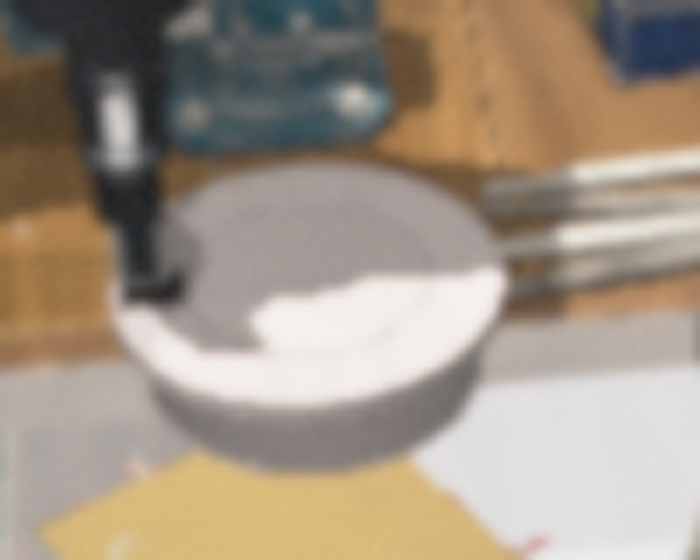

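View pics/w18.png

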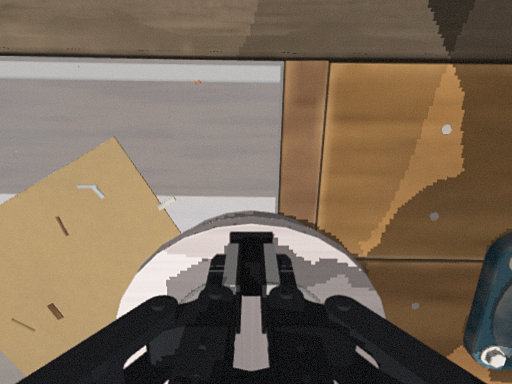

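The lid is level and centred over the dish. I'll lower it gently to just above the seated height and check the force.

move_arm(
  plan=[
    [[0, -0.5, 0.5, 4, 0, 0, 0], [0, -0.5, 0.5, 8, 0, 0, 0], [0, -0.5, 0.5, 11, 0, 0, 0], [0, -0.5, 0.5, 14, 0, 0, 0], [0, -0.5, 0.5, 15, 0, 0, 0], [0, -0.5, 0.5, 15, 0, 0, 0], [0, -0.5, 0.5, 15, 0, 0, 0]],
  ],
)

```text
t: 30.57
tcp_pos: [0.4674, 0.013, 0.0436]
eef_rot: [[-1.0, -0.014, -0.0], [-0.014, 1.0, -0.0], [0.0, -0.0, -1.0]]
contact_force: [0.5, -0.1, -0.8]
finger_gap: 0.096
```

move_arm(
  plan=[
    [[0, 0, 0, 1, 0, 0, 0], [0, 0, 0, 2, 0, 0, 0], [0, 0, 0, 2, 0, 0, 0], [0, 0, 0, 2, 0, 0, 0]],
  ],
)

```text
t: 30.9
tcp_pos: [0.4675, 0.013, 0.0426]
eef_rot: [[-1.0, -0.014, 0.0], [-0.014, 1.0, 0.001], [-0.0, 0.001, -1.0]]
contact_force: [-10.7, -1.2, 35.5]
finger_gap: 0.1
```

It is seated at the expected height (TCP 0.0426). I'll ease off, release and rise.

move_arm(
  plan=[
    [[0, 0, 0, -1.5, 0, 0, 0], [0, 0, 0, -1.5, 0, 0, 0], [0.4, 0, 0, -1.5, 0, 0, 0], [0.4, 0, 0, -1.5, 0, 0, 0], [0.4, 0, 0, -1.5, 0, 0, 0], [0.4, 0, 0, -1.5, 0, 0, 0], [0.4, 0, 0, -15, 0, 0, 0], [0.4, 0, 0, -40, 0, 0, 0], [0.4, 0, 0, -80, 0, 0, 0], [0.4, 0, 0, -120, 0, 0, 0], [0.4, 0, 0, -150, 0, 0, 0], [0.4, 0, 0, -150, 0, 0, 0], [0.4, 0, 0, -150, 0, 0, 0]],
  ],
)

```text
t: 31.98
tcp_pos: [0.4682, 0.0136, 0.193]
eef_rot: [[-1.0, -0.015, 0.003], [-0.015, 1.0, 0.002], [-0.003, 0.002, -1.0]]
contact_force: [-0.1, 0.2, -0.4]
finger_gap: 0.402
```

```bash
python3 - <<'E'
from h import *
o=get_obs();print(o["tcp_pos"],o["finger_gap"])
m=camera_model("wrist");np.save("m19.npy",m["extrinsics"])
w=read_camera("wrist");s=read_camera("side")
cv2.imwrite("pics/w19.png",w);crop(s,190,140,290,220,7,"s19a");crop(w,160,130,350,310,4,"w19a")
E
```

```text
[0.4682 0.0136 0.193 ] 0.40220431807821067
```

View pics/s19a.png

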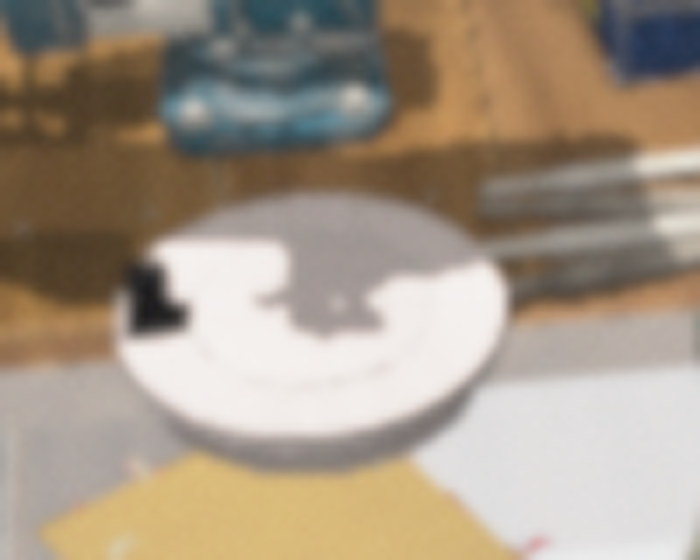

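View pics/w19a.png

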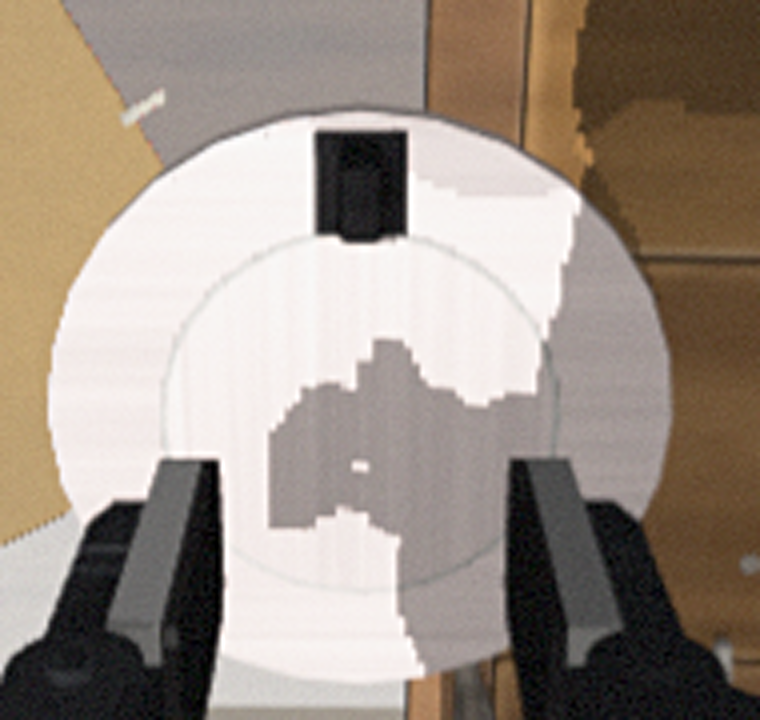

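```bash
python3 - <<'E'
from h import *
m=camera_model("wrist");m["extrinsics"]=np.load("m19.npy")
f=lambda a,b,z:onz(m,160+a/4,130+b/4,z)
pts=[(47,390),(70,290),(115,210),(190,150),(270,118),(360,108),(450,120),(545,165),(615,225),(660,310),(673,400),(650,500),(480,655),(365,683),(250,665)]
P=np.array([f(a,b,.031)[:2] for a,b in pts])
s=np.linalg.lstsq(np.c_[2*P,np.ones(len(P))],(P**2).sum(1),rcond=None)[0]
print("lid",s[:2],2*np.sqrt(s[2]+s[0]**2+s[1]**2),np.hypot(*(P-s[:2]).T))
go([.428,.2205,.19],Rt(1.4));go([.428,.2205,.1265],Rt(1.4))
E
```

```text
lid [0.5308 0.0142] 0.15831117502476288 [0.0786 0.0783 0.0797 0.0796 0.0794 0.079  0.0791 0.0788 0.0796 0.0793
 0.0791 0.079  0.0782 0.0799 0.0798]
row [ 36.  207.8   1.2] [ 0.01 -0.03 -0.56] rows>= 6
row [ 35.9 207.8  64.7] [ 0.01 -0.03 -0.56] rows>= 6
```

The lid centre is 1.6 mm from the dish centre, and the height and size fit. Now the jaw.

move_arm(
  plan=[
    [[0.5, 6, 35, 0, 0, 0, 0], [0.5, 12, 70, 0, 0, 0, 0], [0.5, 18, 105, 0, 0, 0, 0], [0.5, 24, 140, 0, 0, 0, 0], [0.5, 30, 175, 0, 0, 0, 0], [0.5, 36, 208, 0, 0, 0, 0], [0.5, 36, 208, 0, 0, 0, 0], [0.5, 36, 208, 20, 0, 0, 0], [0.5, 36, 208, 45, 0, 0, 0], [0.5, 36, 208, 60, 0, 0, 0], [0.5, 36, 208, 64, 0, 0, 0], [0.5, 36, 208, 64, 0, 0, 0], [0.5, 36, 208, 64, 0, 0, 0], [0, 36, 208, 64, 0, 0, 0], [0, 36, 208, 64, 0, 0, 0], [0, 36, 208, 64, 0, 0, 0], [0, 36, 208, 64, 0, 0, 0], [0, 36, 208, 64, 0, 0, 0], [0, 36, 208, 64, 0, 0, 0]],
  ],
)

```text
t: 33.67
tcp_pos: [0.4289, 0.2203, 0.1285]
eef_rot: [[-1.0, -0.014, 0.001], [-0.014, 1.0, 0.001], [-0.001, 0.001, -1.0]]
contact_force: [-1.3, -4.7, 9.3]
finger_gap: 0.138
```

move_arm(
  plan=[
    [[0, -3, 0, 0, 0, 0, 0], [0, -6, 0, 0, 0, 0, 0], [0, -9, 0, 0, 0, 0, 0], [0, -12, 0, 0, 0, 0, 0], [0, -15, 0, 0, 0, 0, 0], [0, -18, 0, 0, 0, 0, 0], [0, -21, 0, 0, 0, 0, 0], [0, -24, 0, 0, 0, 0, 0], [0, -27, 0, 0, 0, 0, 0], [0, -28, 0, 0, 0, 0, 0], [0, -28, 0, 0, 0, 0, 0], [0, -28, 0, 0, 0, 0, 0]],
  ],
)

```text
t: 34.67
tcp_pos: [0.457, 0.22, 0.1285]
eef_rot: [[-1.0, -0.013, 0.001], [-0.013, 1.0, -0.0], [-0.001, -0.0, -1.0]]
contact_force: [-1.5, -8.0, 10.4]
finger_gap: 0.135
```

move_arm(
  plan=[
    [[0.5, 0, 0, 0, 0, 0, 0], [0.5, 0, 0, 0, 0, 0, 0], [0.5, 0, 0, 0, 0, 0, 0], [0.5, 0, 0, 0, 0, 0, 0], [0.5, 0, 0, -20, 0, 0, 0], [0.5, 0, 0, -50, 0, 0, 0], [0.5, 0, 0, -80, 0, 0, 0], [0.5, 0, 0, -100, 0, 0, 0], [0.5, 0, 0, -100, 0, 0, 0], [0.5, 0, 0, -100, 0, 0, 0]],
  ],
)

```text
t: 35.5
tcp_pos: [0.4568, 0.2215, 0.2285]
eef_rot: [[-1.0, -0.015, 0.001], [-0.015, 1.0, 0.002], [-0.001, 0.002, -1.0]]
contact_force: [0.3, 0.4, -1.1]
finger_gap: 0.497
```

```bash
python3 - <<'E'
from h import *
o=get_obs();print(o["tcp_pos"],o["finger_gap"])
m=camera_model("wrist");np.save("m20.npy",m["extrinsics"])
w=read_camera("wrist");s=read_camera("side")
cv2.imwrite("pics/w20.png",w);cv2.imwrite("pics/s20.png",s);crop(w,190,140,320,250,6,"w20a")
E
```

```text
[0.4568 0.2215 0.2285] 0.4973538752183048
```

View pics/w20a.png

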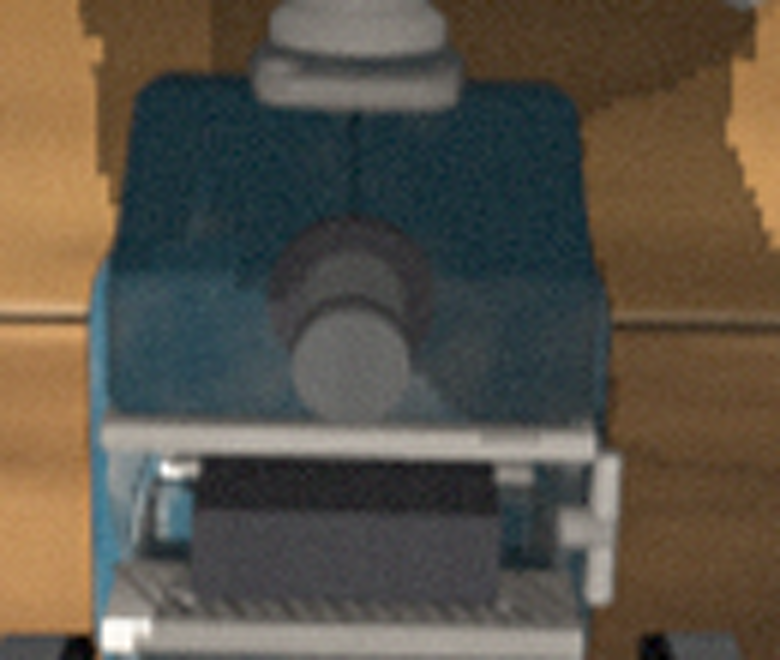

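View pics/s20.png

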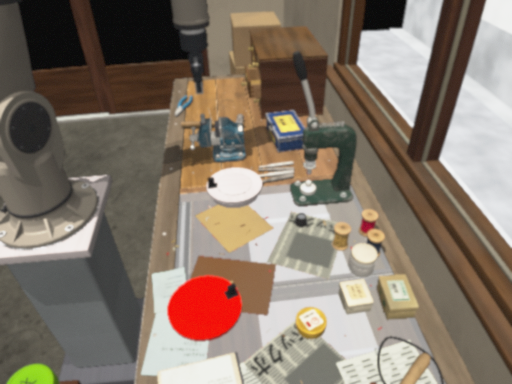

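```bash
python3 - <<'E'
from h import *
m=camera_model("wrist");m["extrinsics"]=np.load("m20.npy")
f=lambda a,b,z:onz(m,190+a/6,140+b/6,z)
print("knob",f(351,362,.149),"front jaw",f(350,455,.119),"rear",f(350,620,.119),f(350,628,.119))
o=get_obs();print(o["t"],o["contact_force"])
E
```

```text
knob [0.4536 0.2202 0.149 ] front jaw [0.4778 0.2203 0.119 ] rear [0.5029 0.2206 0.119 ] [0.5041 0.2206 0.119 ]
35.6 [ 0.0637 -0.9609 -0.1163]
```

```bash
python3 -c "
from cell import *
print(job_done())"
```

```text
the job is handed in; nothing more can be done
None
```

The whole job is done and handed in after about 36 s of the 200 s allowed; the hand-in gives no verdict.

1. **Vice jaw:** I slid it back about 28 mm by its knob, and the die stayed standing.
2. **Lid:** I tipped it 10° lug edge first, with its far edge on the dish. Pressing it 2 mm lower met resistance, so the far edge was on or within about 2 mm of the rim. I then laid it to the right, never carrying it above about 9 cm.
3. **Dies:** Only two loose dies were present. I stood both and the vice die in a row in the dish.
4. **Finish:** I set the lid back on and pushed the empty jaw forward again.

**Last checks**
- **Dies:** before the lid went on, all three stood upright, at 0, 31 and 34 mm from the dish centre.
- **Lid:** its centre is 1.6 mm from the dish centre. It met the rim at the expected height and looks the same as at the start in the side view.
- **Jaw:** the opening is about 25 mm, with the knob within 1 mm of where it began.
- **Wax tin, loupe and red look-alike:** they look unmoved in the last side picture, which I checked by eye only.
- **Gripper:** it is clear of everything, with about 1 N on it.

**What disagreed:** the top camera read about 3 mm less in y than the wrist camera, and the forces while gripping the knob sided with the wrist, so I used that. The first dish fit, from an oblique view, was poor, so I discarded it and measured again from above. Seating the lid briefly pushed 35 N on the wrist, within its 120 N limit.

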